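# Box under the spout, then tip the dowels in

### The arm

A 6-joint arm with a two-finger parallel gripper is mounted at the origin on a cart in front of the work surface, level with it; the furniture and walls round the work are solid. World frame = base frame: x ahead of the robot, y to its left, z up, the work surface at z = 0. Lengths are in m, angles in rad, forces in N, time in s.
With the tool pointing down it reaches from about 0.4 to 0.825 m from the base axis. Payload 7 kg.
Tool frame: the origin (TCP) lies at the very end of the fingers, on their centre line; the grasp point (between the pads) lies 19 mm behind it; z points along the fingers, y is the line along which they close (so a half turn about z gives the same grasp; the last joint's range is limited). The gripper opens to 88 mm and grips with 3 to 60 N. Pads are 19 mm wide; open, the fingers measure 130 mm over their backs; the gripper's body (78 mm by 193 mm) begins 47 mm behind the grasp point.
Start: joints at [1.543, 0.359, 0.012, 0, -1.224, -0.288], TCP at [0.21, 0.642, 0.205] pointing down, gripper open.
Joint ranges: [-3.07, 3.07], [-1.43, 2.12], [-1.02, 1.25], [-3.03, 1.67], [-3.05, -0], [-3.03, 3.03]. Speed limits (rad/s): [2.39, 2.39, 3.01, 3.14, 3.14, 3.14].

### API

Orientations are given as [roll, pitch, yaw] about the fixed x, y, z axes, in that order (R = Rz(yaw) Ry(pitch) Rx(roll)).
In Python, from station import arm gives the robot as it stands. The module is installed in compiled form; this text tells all that it offers.
- The arm moves only by the shell command python3 -m crank 'ROWS' [FORCE]. ROWS is JSON, a list of rows, each an object of numbers: "dx", "dy", "dz": the shift along the world's x, y, z in m; "twist": the turn about the world's z in degrees; "grip": the opening, from -1 (shut) to 1 (fully open). A call has exactly 5 rows; each row is the pose to reach, as a shift and turn from the pose commanded when the call began; what a row does not reach only later rows make up. A row lasts 1/12 s, in which the tool goes at most 41.7 mm and 7.16 degrees, less where a joint would pass 70% of its speed; a pose out of reach is approached as far as the arm can. A call with a gripper value outside its range is refused whole. The fingers move at their own pace and stop on an object; FORCE is the grip in N (left out, the last holds). Time passes only in rows, so rows that repeat a pose let the fingers close, or fill a call up. It gives the time, the measured TCP pose, the force, the opening and the grip force at its end, in the units of the state.
- arm.get_state(): the state, without advancing time (a new reading comes with each control period).
- arm.grab_frame(name): name is "scene" or "side" or "wrist"; returns the picture (420x560x3 uint8, red, green, blue); there is no depth.
- arm.get_calibration(name): a dict with "fx", "fy", "cx", "cy" (pixels), "cam_to_world" (4x4, takes a point from camera to world coordinates); the wrist camera has in their place "tool_from_camera" (4x4, takes a point from camera to tool coordinates, whose origin is the TCP and whose axes are the flange's). Camera axes: x right, y down, z forward; pixel columns grow to the right and rows downward; lengths in m; the calibration is good to about 2 mm. A picture is of the moment at which its call begins: read the wrist's pose just before it. get_calibration takes no time and is no camera call.
- arm.job_done(): hands the job in; it is judged then, once.
The state is a dict: "t": time; "q": joint angles; "qd": joint speeds; "joint_efforts": joint torques, N m; "eef_pos": TCP position; "ee_rot": TCP orientation; "force": force on the tool from outside, world axes, zero at the start; "moment": the same for the moment, N m; "width": finger opening in m; "gripper_force": force on a finger pad.
Only numpy, scipy, OpenCV 4.12 (cv2) and the standard library are available. Lean on these libraries where they do the work, as an engineer would, in place of code of your own. Each camera call takes 0.05 s, during which the arm holds its last target. There are 200 camera calls.

### The job

On the little dowel feeder, slide the open wooden box along its rail by its upright fin until it stands centred under the steel spout. Then press the lever paddle down to tip the tray, so that both dowels roll down the spout into the box; do not touch the dowels with the fingers. Leave the box under the spout with both dowels in it.

Things in the scene. Friction and masses are not known exactly. Their poses are not given: they have to be found in the camera images.
- spout (a point): Centre of the lower mouth of the fixed square steel spout (76 x 72 mm; mouth 130 mm, top 245 mm above the bench). Axes of the feeder, turned clockwise by up to 25 degrees: z up, y along the rail, x across it, away from the robot. The feeder is a 130 x 400 mm wooden plinth with a column behind the spout (+x). The tipping tray is on its +y side
- box_floor (a point): Centre of the inner floor of the open wooden box on the rail (outside 110 x 110 mm, walls 5 mm; floor 74 mm, rim 119 mm above the bench). Axes as the spout's. It begins 70 to 140 mm from the spout on the -y side, slides along y at about 2 N, passes freely under the spout (up to 60 mm too far) and stays where it is left
- fin (a point): Centre of the top of the upright wooden fin fixed to the sliding box, 110 mm from the box's centre on its -y side; top 152 mm above the bench. It is 14 mm thick in x, 32 mm long in y, and its upper 50 mm are free to grip. Axes as the spout's. Near the spout there is room for a gripper whose fingers close along x
- paddle (a point): Centre of the upper face of the black square lever paddle (36 x 36 x 6 mm) on the robot's side of the spout. Lever and tray turn together about the shaft. At rest it rises from the shaft at 26 degrees; pressed straight down (2 to 4 N) its centre sinks 55 mm to a stop 26 degrees below level, tipping the tray by 52 degrees. Let go, it rises again by itself. Its x axis is the feeder's
- shaft (a point): Point on the tray's pivot shaft, straight in front of the spout's +y edge: 214 mm above the bench, 37 mm from the spout's centre at +y and 95 mm at -x. The shaft runs along the feeder's x. The paddle's centre is 62 mm from here, on the -y side
- dowel_1: Wooden dowel, 18 mm diameter, 45 mm long, lying in the tipping tray along the feeder's x; origin at its centre, x along its length
- dowel_2: The second dowel, the same as the first, lying beside it in the tray, nearer the spout; origin at its centre

How it is judged:
On the way, in this order (a step that is already met when the one before it is completed fails the run):
1. the box stands centred under the spout (within 20 mm) while both dowels are still up in the tray (horizontal distance between box_floor and spout below 0.02 m and height (world z) of each of dowel_1, dowel_2 above 0.19 m), for 0.2 s.
2. both dowels are in the box, which stands under the spout (horizontal distance between box_floor and spout below 0.02 m and x of dowel_1 in the frame of box_floor between -0.05 and 0.05 m and y of dowel_1 in the frame of box_floor between -0.05 and 0.05 m and z of dowel_1 in the frame of box_floor between -0.005 and 0.04 m and linear speed of each of dowel_1, dowel_2 below 0.03 m/s and x of dowel_2 in the frame of box_floor between -0.05 and 0.05 m and y of dowel_2 in the frame of box_floor between -0.05 and 0.05 m and z of dowel_2 in the frame of box_floor between -0.005 and 0.04 m), for 0.2 s.
At the end, for the whole second after the job is handed in: Both dowels lie at rest inside the wooden box (centres within 50 mm of the middle of its floor in x and y, less than 40 mm above it), and the box stands under the spout, its centre within 20 mm of the spout's centre seen from above (all of step 2); the robot touches nothing.
It fails at once if the fingers touch a dowel (contact force between the fingers and dowel_1 above 0.5 N or contact force between the fingers and dowel_2 above 0.5 N).
It also fails if it takes over 43 s, if anything falls off the work surface, if the arm or the gripper's body presses on something with over 40 N, if the wrist force passes 120 N, or if a joint passes its speed limit or range.

## Working session

There is one attempt and no reset: what is moved stays moved. The work goes in short steps, Python scripts to look and compute and a shell command to move; the robot and the scene stay as the last step left them, time stands still between calls to the robot, and variables do not carry over. Pictures are saved under pics/ and viewed, at most 10 in all, crops included, and the job is handed in when it is done.

```bash
mkdir -p pics
python3 - <<'E'
from station import arm
import cv2,numpy as np
np.set_printoptions(precision=4,suppress=True)
s=arm.get_state();print(s['t'],s['eef_pos'],s['ee_rot'],s['width'])
for n in("scene","side"):
    cv2.imwrite(f"pics/{n}0.png",arm.grab_frame(n)[:,:,::-1])
    c=arm.get_calibration(n);print(n,c['fx'],c['fy'],c['cx'],c['cy']);print(np.array(c['cam_to_world']))
E
```

```text
0.0 [0.2095 0.6411 0.2037] [ 3.14   -0.0001 -0.3159] 0.08765405950272302
scene 512.1290342890081 512.1290342890081 273.1289374889466 206.2768698358577
[[ 0.8725 -0.3382  0.3527  0.1981]
 [-0.4885 -0.5824  0.6497 -0.1987]
 [-0.0143 -0.7392 -0.6734  0.7691]
 [ 0.      0.      0.      1.    ]]
side 437.74566065544496 437.74566065544496 280.4062978709745 200.43839554530405
[[-0.9809 -0.0924  0.171   0.3828]
 [-0.1933  0.5537 -0.8099  1.0549]
 [-0.0198 -0.8275 -0.561   0.6952]
 [ 0.      0.      0.      1.    ]]
```

View pics/scene0.png

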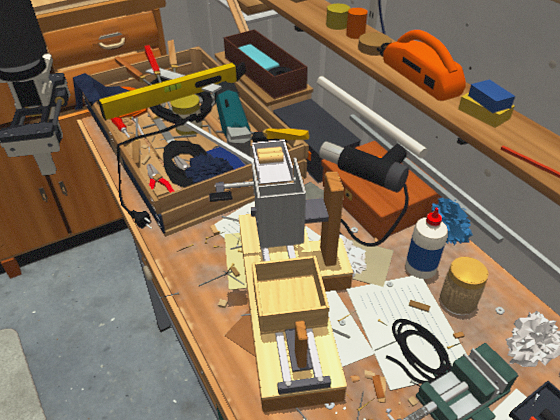

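View pics/side0.png

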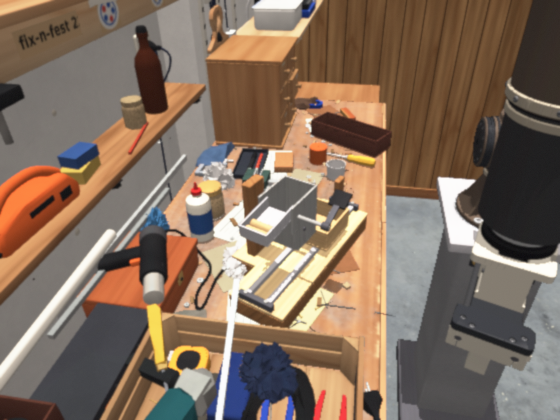

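The scene view shows the feeder: spout about (278,200), box about (290,290), fin about (301,330) and paddle about (220,196). In the side view the spout is about (285,215), the paddle about (340,200) and the fin about (340,185). I'll enlarge both.

Run:
```python
import cv2,numpy as np
a=cv2.imread("pics/scene0.png")[130:410,200:360];b=cv2.imread("pics/side0.png")[165:325,225:375]
a=cv2.resize(a,None,fx=2.1,fy=2.1,interpolation=2);b=cv2.resize(b,None,fx=3,fy=3,interpolation=2)
o=np.zeros((590,790,3),np.uint8);o[:a.shape[0],:a.shape[1]]=a;o[:b.shape[0],338:338+b.shape[1]]=b
cv2.imwrite("pics/crop0.png",o)
```

```text
(no output)
```

View pics/crop0.png

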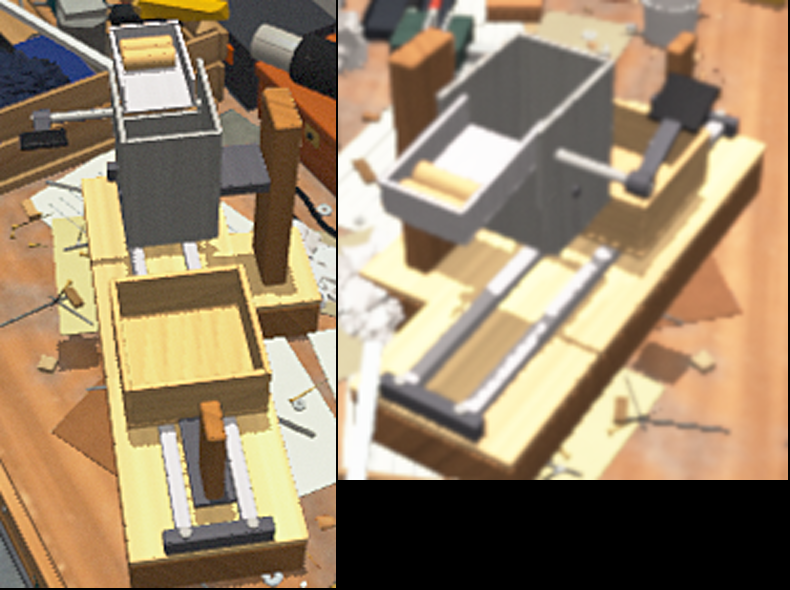

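In the crop, the scene half shows the box rim corners at (108,274), (242,265), (270,372), (124,394), the fin top at (210,409) and the spout's near top edge (118,140)-(220,130). The side half shows the spout top corners at (522,37), (613,65), (545,135), and the paddle at (685,98).

```bash
cat > h.py <<'E'
from station import arm
import numpy as np
np.set_printoptions(precision=4,suppress=True)
def ray(n,u,v,z):
    c=arm.get_calibration(n);T=np.array(c['cam_to_world'])
    d=T[:3,:3]@[(u-c['cx'])/c['fx'],(v-c['cy'])/c['fy'],1];o=T[:3,3]
    return o+d*(z-o[2])/d[2]
E
python3 - <<'E'
from h import *
S=lambda X,Y,z:ray("scene",X/2.1+200,Y/2.1+130,z)[:2]
D=lambda X,Y,z:ray("side",(X-338)/3+225,Y/3+165,z)[:2]
def edge(n,p,q):d=q-p;print(n,p,q,"len",np.hypot(*d),"ang",np.degrees(np.arctan2(d[1],d[0])))
c=[S(*p,.119) for p in((124,394),(270,372),(242,265),(108,274))]
for i in range(4):edge("rim",c[i],c[(i+1)%4])
print("box",np.mean(c,0));print("fin",S(210,409,.152))
edge("spout near edge scene",S(118,140,.245),S(220,130,.245))
s=[D(*p,.245) for p in((545,135),(613,65),(522,37))]
edge("sp side y",s[0],s[1]);edge("sp side x",s[1],s[2]);print("spout",(s[0]+s[2])/2)
print("paddle",D(685,98,.241),"scene",S(43,138,.241))
edge("plinth side edge",D(513,470,.05),D(762,148,.05))
E
```

```text
rim [0.3971 0.2196] [0.4996 0.1833] len 0.10877899733191684 ang -19.536559533104217
rim [0.4996 0.1833] [0.539  0.2826] len 0.10686446846937075 ang 68.38213897038092
rim [0.539  0.2826] [0.4404 0.3282] len 0.10860188664903819 ang 155.1498555186047
rim [0.4404 0.3282] [0.3971 0.2196] len 0.11693880503121955 ang -111.75412895055123
box [0.469  0.2534]
fin [0.4319 0.1586]
spout near edge scene [0.4607 0.3395] [0.5318 0.3112] len 0.07650740236425004 ang -21.680305785497758
sp side y [0.4903 0.4307] [0.4605 0.3474] len 0.0884619368934874 ang -109.71697139582659
sp side x [0.4605 0.3474] [0.5242 0.3228] len 0.06827692511788892 ang -21.12903250101007
spout [0.5072 0.3768]
paddle [0.4125 0.3718] scene [0.4152 0.3738]
plinth side edge [0.4961 0.5179] [0.356  0.1488] len 0.39477872216584164 ang -110.78311505341493
```

Estimates: feeder yaw ≈ -21.3°, spout ≈ (0.508, 0.361), fin ≈ (0.432, 0.159), box travel ≈ 0.11 m. The twist needed is -93°. I'll lift first, then go over the fin.

```bash
python3 -m crank '[{"dx":0,"dy":0,"dz":0.04,"grip":1,"twist":-7},{"dx":0,"dy":-0.02,"dz":0.08,"grip":1,"twist":-14},{"dx":0.01,"dy":-0.05,"dz":0.1,"grip":1,"twist":-21},{"dx":0.02,"dy":-0.09,"dz":0.1,"grip":1,"twist":-28},{"dx":0.04,"dy":-0.125,"dz":0.1,"grip":1,"twist":-35}]'
python3 -m crank '[{"dx":0.018,"dy":-0.035,"dz":0,"grip":1,"twist":-7},{"dx":0.036,"dy":-0.07,"dz":0,"grip":1,"twist":-14},{"dx":0.054,"dy":-0.105,"dz":0,"grip":1,"twist":-21},{"dx":0.072,"dy":-0.14,"dz":0,"grip":1,"twist":-28},{"dx":0.09,"dy":-0.175,"dz":0,"grip":1,"twist":-35}]'
python3 -m crank '[{"dx":0.018,"dy":-0.035,"dz":0,"grip":1,"twist":-7},{"dx":0.036,"dy":-0.07,"dz":0,"grip":1,"twist":-14},{"dx":0.054,"dy":-0.105,"dz":-0.01,"grip":1,"twist":-21},{"dx":0.072,"dy":-0.14,"dz":-0.02,"grip":1,"twist":-23},{"dx":0.09,"dy":-0.175,"dz":-0.03,"grip":1,"twist":-23}]'
```

```text
t: 0.52
eef_pos: [0.249, 0.5157, 0.306]
ee_rot: [-3.14, 0.002, -0.931]
force: [0.8, 0.1, -0.3]
width: 0.0878
gripper_force: 0.0
t: 0.93
eef_pos: [0.3399, 0.3396, 0.3046]
ee_rot: [3.141, 0.0, -1.543]
force: [0.5, 0.2, 0.8]
width: 0.0874
gripper_force: 0.0
t: 1.35
eef_pos: [0.4299, 0.1647, 0.2745]
ee_rot: [-3.141, 0.001, -1.941]
force: [0.2, 0.9, -0.5]
width: 0.0877
gripper_force: 0.0
```

Run:
```python
from h import *
import cv2
s=arm.get_state();print(s['eef_pos'],s['ee_rot'])
a=arm.grab_frame("wrist");b=arm.grab_frame("scene")
np.save("pose1.npy",np.r_[s['eef_pos'],s['ee_rot']])
cv2.imwrite("pics/w1.png",a[:,:,::-1]);c=arm.get_calibration("wrist");print(c)
```

```text
[0.4299 0.1647 0.2745] [-3.1414  0.0009 -1.9413]
{'fx': 311.86201012136274, 'fy': 311.86201012136274, 'cx': 281.22640840842905, 'cy': 210.22150506578964, 'tool_from_camera': array([[-0.0004, -0.9625, -0.2714,  0.0752],
       [ 1.    , -0.0003, -0.0005,  0.001 ],
       [ 0.0004, -0.2714,  0.9625, -0.1806],
       [ 0.    ,  0.    ,  0.    ,  1.    ]])}
```

View pics/w1.png

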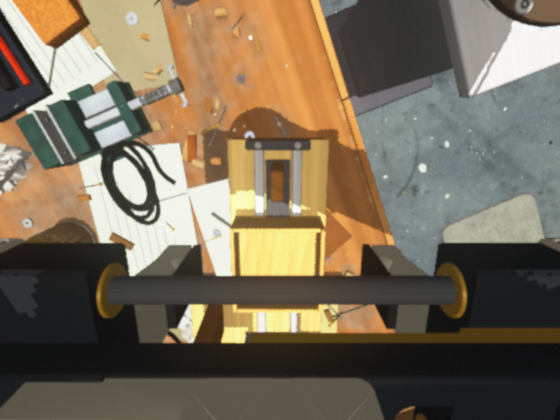

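Wrist view: the fin is near (278,183) and the box rim spans about (235,215)-(323,310), aligned with the picture. I'll crop for the fin top.

Run:
```python
import cv2
a=cv2.imread("pics/w1.png")[125:320,215:345]
cv2.imwrite("pics/w1c.png",cv2.resize(a,None,fx=3,fy=3,interpolation=2))
```

```text
(no output)
```

View pics/w1c.png

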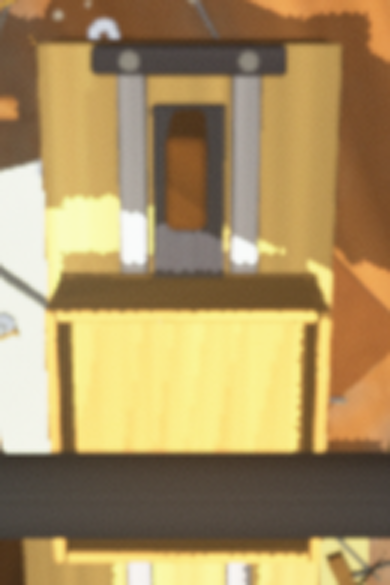

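The fin top spans crop (166..206, 137..229). The rim's near edge is at row 312 (x 52..328), and the far rim's outer edge is at about row 560.

```bash
cat >> h.py <<'E'
from scipy.spatial.transform import Rotation as Ro
def wray(p,u,v,z):
    c=arm.get_calibration("wrist");T=np.eye(4);T[:3,:3]=Ro.from_euler('xyz',p[3:]).as_matrix();T[:3,3]=p[:3]
    T=T@np.array(c['tool_from_camera']);d=T[:3,:3]@[(u-c['cx'])/c['fx'],(v-c['cy'])/c['fy'],1];o=T[:3,3]
    return (o+d*(z-o[2])/d[2])[:2]
E
python3 - <<'E'
from h import *
p=np.load("pose1.npy");W=lambda X,Y,z:wray(p,X/3+215,Y/3+125,z)
a,b=W(186,137,.152),W(186,229,.152);print("fin",(a+b)/2,"len",np.hypot(*(b-a)),np.degrees(np.arctan2(*(b-a)[::-1])))
print("fin w",np.hypot(*(W(166,183,.152)-W(206,183,.152))))
l,r,f,g=W(52,311,.119),W(328,311,.119),W(55,560,.119),W(322,560,.119)
print("rim",l,r,f,g,np.hypot(*(l-r)),np.hypot(*(l-f)),"c",(l+r+f+g)/4)
for q,w in((l,r),(f,l),(g,r)):d=w-q;print(np.degrees(np.arctan2(d[1],d[0])))
E
```

```text
fin [0.4278 0.1502] len 0.030817440421941383 68.53748219586919
fin w 0.013173656241514634
rim [0.496  0.1835] [0.3984 0.2215] [0.5384 0.2832] [0.4361 0.3229] 0.10476578710965292 0.10824597676287973 c [0.4672 0.2528]
158.75904152748885
-113.04305782725767
-110.40139885327669
```

The fin is at (0.428, 0.1505), its length and width match the given sizes, and the box centre (0.467, 0.253) agrees with the first view. I'll descend and grip.

```bash
python3 -m crank '[{"dx":-0.002,"dy":-0.0145,"dz":-0.03,"grip":1,"twist":0},{"dx":-0.002,"dy":-0.0145,"dz":-0.07,"grip":1,"twist":0},{"dx":-0.002,"dy":-0.0145,"dz":-0.105,"grip":1,"twist":0},{"dx":-0.002,"dy":-0.0145,"dz":-0.14,"grip":1,"twist":0},{"dx":-0.002,"dy":-0.0145,"dz":-0.158,"grip":0.3,"twist":0}]' 15
python3 -m crank '[{"dx":0,"dy":0,"dz":0,"grip":0,"twist":0},{"dx":0,"dy":0,"dz":0,"grip":-1,"twist":0},{"dx":0,"dy":0,"dz":0,"grip":-1,"twist":0},{"dx":0,"dy":0,"dz":0,"grip":-1,"twist":0},{"dx":0,"dy":0,"dz":0,"grip":-1,"twist":0}]' 15
```

```text
t: 1.87
eef_pos: [0.4255, 0.1508, 0.113]
ee_rot: [3.139, -0.003, -1.94]
force: [-0.4, -0.8, 0.1]
width: 0.0848
gripper_force: 0.0
t: 2.28
eef_pos: [0.4284, 0.1529, 0.1182]
ee_rot: [-3.14, 0.003, -1.939]
force: [-0.7, -0.6, 0.1]
width: 0.0527
gripper_force: 0.0
```

```bash
python3 -m crank '[{"dx":0,"dy":0,"dz":0,"grip":-1,"twist":0},{"dx":0,"dy":0,"dz":0,"grip":-1,"twist":0},{"dx":0,"dy":0,"dz":0,"grip":-1,"twist":0},{"dx":0,"dy":0,"dz":0,"grip":-1,"twist":0},{"dx":0,"dy":0,"dz":0,"grip":-1,"twist":0}]' 15
python3 -m crank '[{"dx":0,"dy":0,"dz":0,"grip":-1,"twist":0},{"dx":0,"dy":0,"dz":0,"grip":-1,"twist":0},{"dx":0,"dy":0,"dz":0,"grip":-1,"twist":0},{"dx":0,"dy":0,"dz":0,"grip":-1,"twist":0},{"dx":0,"dy":0,"dz":0,"grip":-1,"twist":0}]' 15
```

```text
t: 2.7
eef_pos: [0.4277, 0.1521, 0.1168]
ee_rot: [-3.142, 0.0, -1.939]
force: [0.2, -0.3, 0.0]
width: 0.02
gripper_force: 0.0
t: 3.12
eef_pos: [0.4298, 0.1518, 0.1168]
ee_rot: [-3.138, 0.0, -1.938]
force: [13.2, -6.6, -8.3]
width: 0.0138
gripper_force: 15.0
```

Gripped, width 13.8 mm. I'll relieve the small lateral offset and slide along the rail direction (0.363, 0.932).

```bash
python3 -m crank '[{"dx":0.005,"dy":0.006,"dz":0,"grip":-1,"twist":0},{"dx":0.009,"dy":0.0175,"dz":0,"grip":-1,"twist":0},{"dx":0.0135,"dy":0.029,"dz":0,"grip":-1,"twist":0},{"dx":0.018,"dy":0.0405,"dz":0,"grip":-1,"twist":0},{"dx":0.022,"dy":0.052,"dz":0,"grip":-1,"twist":0}]' 15
python3 -m crank '[{"dx":0.0045,"dy":0.0115,"dz":0,"grip":-1,"twist":0},{"dx":0.009,"dy":0.023,"dz":0,"grip":-1,"twist":0},{"dx":0.0135,"dy":0.0345,"dz":0,"grip":-1,"twist":0},{"dx":0.018,"dy":0.046,"dz":0,"grip":-1,"twist":0},{"dx":0.0205,"dy":0.053,"dz":0,"grip":-1,"twist":0}]' 15
```

```text
t: 3.53
eef_pos: [0.4507, 0.2051, 0.1168]
ee_rot: [-3.141, -0.0, -1.939]
force: [8.4, -5.2, -1.3]
width: 0.0138
gripper_force: 15.0
t: 3.95
eef_pos: [0.4718, 0.2589, 0.1168]
ee_rot: [-3.14, 0.0, -1.938]
force: [7.3, -6.0, 0.7]
width: 0.0139
gripper_force: 15.0
```

Run:
```python
from h import *
import cv2
a=arm.grab_frame("scene")[130:360,200:360,::-1];b=arm.grab_frame("side")[165:305,225:375,::-1]
a=cv2.resize(a,None,fx=2.1,fy=2.1,interpolation=2);b=cv2.resize(b,None,fx=3,fy=3,interpolation=2)
o=np.zeros((490,790,3),np.uint8);o[:a.shape[0],:a.shape[1]]=a;o[:b.shape[0],338:338+b.shape[1]]=b
cv2.imwrite("pics/crop1.png",o)
```

```text
(no output)
```

View pics/crop1.png

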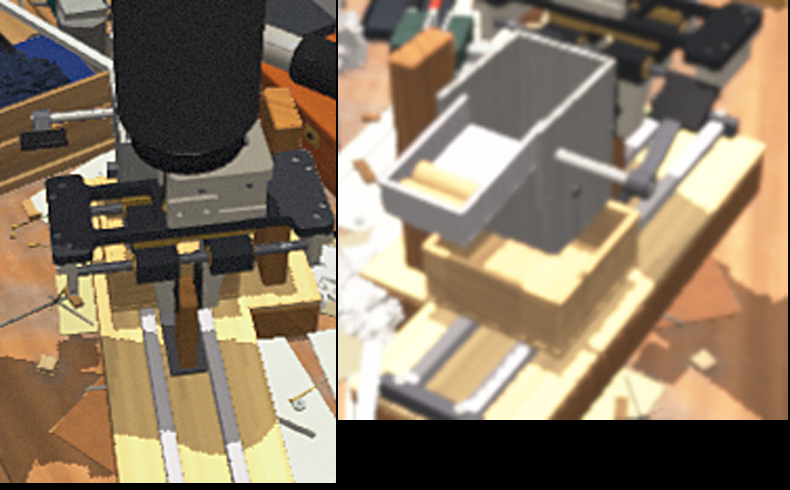

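The side view shows the box under the spout: rim corners at about (427,240), (562,300), (637,210), and the spout mouth's near corner at about (553,250). Both dowels are still in the tray.

Run:
```python
from h import *
D=lambda X,Y,z:ray("side",(X-338)/3+225,Y/3+165,z)[:2]
R=np.array([[.932,-.363],[.363,.932]])
a,b,c=D(427,240,.119),D(562,300,.119),D(637,210,.119)
m=D(553,250,.13);t=D(613,65,.245)
print(a,b,c,np.hypot(*(a-b)),np.hypot(*(b-c)),"box",(a+c)/2)
print("spout mouth corner",m,"-> centre",m+R.T@[.038,-.036]); print("top corner -> centre",t+R.T@[.038,.036])
```

```text
[0.5789 0.391 ] [0.479  0.4342] [0.4419 0.3344] 0.10889181592398879 0.10647833769246609 box [0.5104 0.3627]
spout mouth corner [0.4906 0.3994] -> centre [0.5129 0.3521]
top corner -> centre [0.509  0.3672]
```

Box ≈ (0.510, 0.362) and spout ≈ (0.510, 0.359), so it is centred within a few mm. I'll release and rise straight up.

```bash
python3 -m crank '[{"dx":0,"dy":-0.001,"dz":0,"grip":-1,"twist":0},{"dx":0,"dy":-0.001,"dz":0,"grip":0.1,"twist":0},{"dx":0,"dy":-0.001,"dz":0,"grip":0.1,"twist":0},{"dx":0,"dy":-0.001,"dz":0,"grip":0.1,"twist":0},{"dx":0,"dy":-0.001,"dz":0,"grip":0.1,"twist":0}]' 15
python3 -m crank '[{"dx":0,"dy":0,"dz":0,"grip":0.1,"twist":0},{"dx":0,"dy":0,"dz":0.01,"grip":0.1,"twist":0},{"dx":0,"dy":0,"dz":0.04,"grip":0.1,"twist":0},{"dx":0,"dy":0,"dz":0.08,"grip":0.1,"twist":0},{"dx":0,"dy":0,"dz":0.12,"grip":0.1,"twist":0}]'
python3 -c "
from h import *
print(np.array(arm.get_state()['q']))"
```

```text
t: 4.47
eef_pos: [0.4698, 0.2563, 0.1165]
ee_rot: [3.141, -0.0, -1.939]
force: [0.9, -0.5, -0.3]
width: 0.0349
gripper_force: 0.0
t: 4.88
eef_pos: [0.4696, 0.2554, 0.2384]
ee_rot: [3.141, -0.002, -1.939]
force: [0.6, 1.2, -0.4]
width: 0.0479
gripper_force: 0.0
[ 0.8652  0.1066 -0.2427  0.0001 -1.2232 -1.2334]
```

Released. Next: shut the fingers, turn +90° so the gripper's body stays clear of the spout, and go above the paddle at about (0.412, 0.368).

```bash
python3 -m crank '[{"dx":0,"dy":0,"dz":0.04,"grip":0.1,"twist":0},{"dx":0,"dy":0,"dz":0.07,"grip":-1,"twist":7},{"dx":0,"dy":0,"dz":0.07,"grip":-1,"twist":14},{"dx":-0.01,"dy":0.01,"dz":0.07,"grip":-1,"twist":21},{"dx":-0.02,"dy":0.03,"dz":0.07,"grip":-1,"twist":28}]' 15
python3 -m crank '[{"dx":-0.01,"dy":0.015,"dz":0,"grip":-1,"twist":7},{"dx":-0.02,"dy":0.03,"dz":0,"grip":-1,"twist":14},{"dx":-0.03,"dy":0.05,"dz":0,"grip":-1,"twist":21},{"dx":-0.038,"dy":0.07,"dz":0,"grip":-1,"twist":28},{"dx":-0.038,"dy":0.083,"dz":0,"grip":-1,"twist":35}]'
python3 -m crank '[{"dx":0,"dy":0,"dz":0,"grip":-1,"twist":7},{"dx":0,"dy":0,"dz":0,"grip":-1,"twist":14},{"dx":0,"dy":0,"dz":0,"grip":-1,"twist":21},{"dx":0,"dy":0,"dz":0,"grip":-1,"twist":27},{"dx":0,"dy":0,"dz":0,"grip":-1,"twist":27}]'
python3 - <<'E'
from h import *
import cv2
a=arm.grab_frame("scene")[90:330,160:360,::-1];b=arm.grab_frame("side")[125:305,225:375,::-1]
a=cv2.resize(a,None,fx=2,fy=2,interpolation=2);b=cv2.resize(b,None,fx=2.6,fy=2.6,interpolation=2)
o=np.zeros((490,795,3),np.uint8);o[:a.shape[0],:a.shape[1]]=a;o[:b.shape[0],402:402+b.shape[1]]=b
cv2.imwrite("pics/crop2.png",o)
E
```

```text
t: 5.3
eef_pos: [0.4501, 0.2851, 0.3086]
ee_rot: [-3.14, 0.002, -1.446]
force: [0.4, -0.5, -0.2]
width: 0.0267
gripper_force: 0.0
t: 5.72
eef_pos: [0.4109, 0.3703, 0.3079]
ee_rot: [-3.14, 0.001, -0.832]
force: [0.2, -0.3, 0.4]
width: 0.0006
gripper_force: 0.0
t: 6.13
eef_pos: [0.412, 0.369, 0.3075]
ee_rot: [-3.141, -0.0, -0.363]
force: [-0.5, -0.2, -0.2]
width: 0.0002
gripper_force: 0.0
```

View pics/crop2.png

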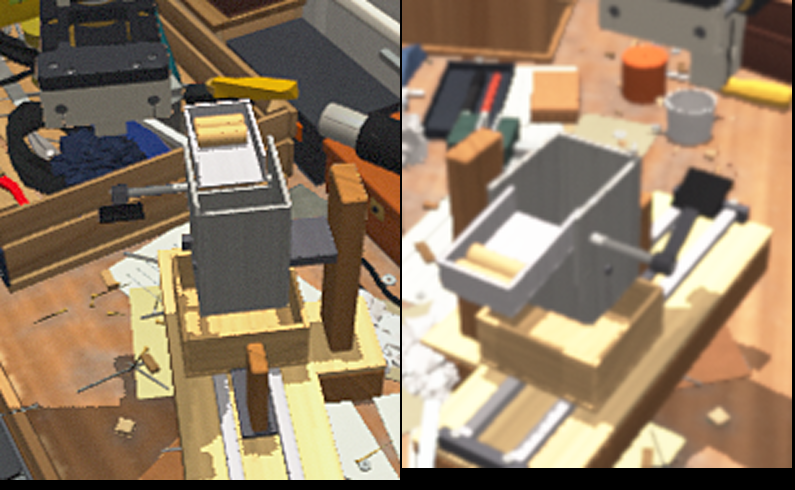

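The view shows the box standing around the spout mouth and released, with the dowels in the tray. Paddle centre is at crop (122,213) in scene and (703,190) in side. I'll check the projected TCP, paddle and box.

Run:
```python
from h import *
S=lambda X,Y,z:ray("scene",X/2+160,Y/2+90,z)[:2]
D=lambda X,Y,z:ray("side",(X-402)/2.6+225,Y/2.6+125,z)[:2]
s=arm.get_state()
for n,f in(("scene",lambda u,v:((u-160)*2,(v-90)*2)),("side",lambda u,v:((u-225)*2.6+402,(v-125)*2.6))):
    c=arm.get_calibration(n);p=np.linalg.inv(np.array(c['cam_to_world']))@np.r_[s['eef_pos'],1]
    print(n,"TCP crop px",f(c['fx']*p[0]/p[2]+c['cx'],c['fy']*p[1]/p[2]+c['cy']))
print("paddle",S(122,213,.241),D(703,190,.241))
print("rim scene BL,BR",S(184,350,.119),S(308,330,.119),"side",D(480,318,.119),D(597,370,.119),D(662,290,.119))
```

```text
scene TCP crop px (np.float64(112.36455520470315), np.float64(148.85634789656592))
side TCP crop px (np.float64(709.1971996700581), np.float64(106.15892234185335))
paddle [0.4151 0.3717] [0.4122 0.3731]
rim scene BL,BR [0.4366 0.3188] [0.5386 0.286 ] side [0.5765 0.3979] [0.4773 0.4405] [0.4407 0.3394]
```

The TCP is above the paddle (0.414, 0.372), and the box agrees with the spout in both views. Pressing down now.

```bash
python3 -m crank '[{"dx":0.001,"dy":0,"dz":-0.02,"grip":-1,"twist":0},{"dx":0.001,"dy":0,"dz":-0.04,"grip":-1,"twist":0},{"dx":0.001,"dy":0,"dz":-0.055,"grip":-1,"twist":0},{"dx":0.001,"dy":0,"dz":-0.065,"grip":-1,"twist":0},{"dx":0.001,"dy":0,"dz":-0.073,"grip":-1,"twist":0}]'
python3 -m crank '[{"dx":0,"dy":0,"dz":-0.008,"grip":-1,"twist":0},{"dx":0,"dy":0,"dz":-0.016,"grip":-1,"twist":0},{"dx":0,"dy":0,"dz":-0.024,"grip":-1,"twist":0},{"dx":0,"dy":0,"dz":-0.031,"grip":-1,"twist":0},{"dx":0,"dy":0,"dz":-0.036,"grip":-1,"twist":0}]'
```

```text
t: 6.65
eef_pos: [0.413, 0.3688, 0.233]
ee_rot: [3.141, 0.0, -0.37]
force: [-0.0, 0.4, -0.8]
width: 0.0
gripper_force: 0.0
t: 7.07
eef_pos: [0.413, 0.3689, 0.1969]
ee_rot: [3.141, 0.0, -0.368]
force: [-0.6, -0.8, 1.8]
width: 0.0007
gripper_force: 0.7
```

```bash
python3 -m crank '[{"dx":0,"dy":0,"dz":-0.003,"grip":-1,"twist":0},{"dx":0,"dy":0,"dz":-0.006,"grip":-1,"twist":0},{"dx":0,"dy":0,"dz":-0.008,"grip":-1,"twist":0},{"dx":0,"dy":0,"dz":-0.008,"grip":-1,"twist":0},{"dx":0,"dy":0,"dz":-0.008,"grip":-1,"twist":0}]'
python3 - <<'E'
from h import *
import cv2
a=arm.grab_frame("scene")[90:330,160:360,::-1];b=arm.grab_frame("side")[125:305,225:375,::-1]
a=cv2.resize(a,None,fx=2,fy=2,interpolation=2);b=cv2.resize(b,None,fx=2.6,fy=2.6,interpolation=2)
o=np.zeros((490,795,3),np.uint8);o[:a.shape[0],:a.shape[1]]=a;o[:b.shape[0],402:402+b.shape[1]]=b
cv2.imwrite("pics/crop3.png",o)
E
```

```text
t: 7.48
eef_pos: [0.4132, 0.3692, 0.1897]
ee_rot: [-3.141, 0.0, -0.368]
force: [1.0, 0.9, 0.7]
width: 0.0006
gripper_force: 0.4
```

View pics/crop3.png

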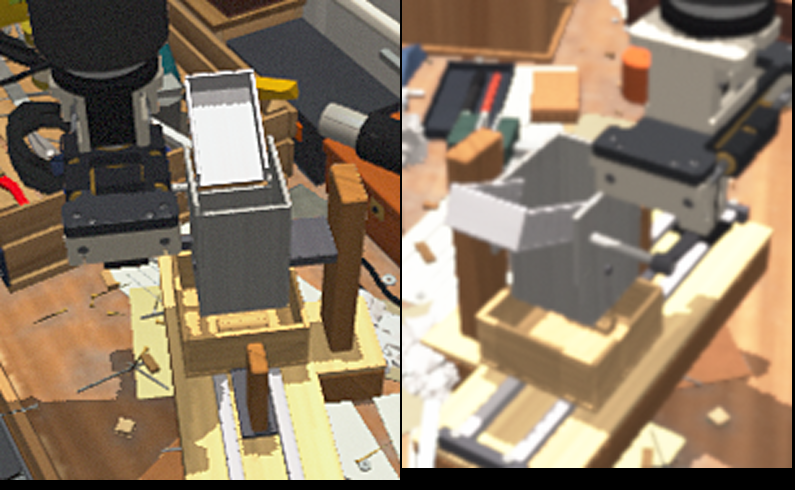

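The tray is tipped and empty, and one dowel shows in the box at crop (243,322). I'll press to the stop briefly to make sure the second is out, then lift away.

```bash
python3 -m crank '[{"dx":0,"dy":0,"dz":-0.002,"grip":-1,"twist":0},{"dx":0,"dy":0,"dz":-0.004,"grip":-1,"twist":0},{"dx":0,"dy":0,"dz":-0.005,"grip":-1,"twist":0},{"dx":0,"dy":0,"dz":-0.005,"grip":-1,"twist":0},{"dx":0,"dy":0,"dz":-0.005,"grip":-1,"twist":0}]'
python3 -m crank '[{"dx":0,"dy":0,"dz":0,"grip":-1,"twist":0},{"dx":0,"dy":0,"dz":0.01,"grip":-1,"twist":0},{"dx":0,"dy":0,"dz":0.02,"grip":-1,"twist":0},{"dx":0,"dy":0,"dz":0.03,"grip":-1,"twist":0},{"dx":0,"dy":0,"dz":0.042,"grip":-1,"twist":0}]'
python3 -m crank '[{"dx":0,"dy":0,"dz":0.02,"grip":-1,"twist":0},{"dx":0,"dy":0,"dz":0.05,"grip":-1,"twist":0},{"dx":0,"dy":0,"dz":0.09,"grip":-1,"twist":0},{"dx":-0.02,"dy":0.02,"dz":0.12,"grip":-1,"twist":0},{"dx":-0.04,"dy":0.04,"dz":0.13,"grip":-1,"twist":0}]'
python3 - <<'E'
from h import *
import cv2
a=arm.grab_frame("scene")[90:330,160:360,::-1];b=arm.grab_frame("side")[125:305,225:375,::-1]
a=cv2.resize(a,None,fx=2,fy=2,interpolation=2);b=cv2.resize(b,None,fx=2.6,fy=2.6,interpolation=2)
o=np.zeros((490,795,3),np.uint8);o[:a.shape[0],:a.shape[1]]=a;o[:b.shape[0],402:402+b.shape[1]]=b
cv2.imwrite("pics/crop4.png",o)
E
```

```text
t: 8.0
eef_pos: [0.4131, 0.3692, 0.1846]
ee_rot: [3.142, 0.0, -0.368]
force: [-0.4, 0.2, 1.0]
width: 0.0005
gripper_force: 0.3
t: 8.42
eef_pos: [0.4132, 0.3691, 0.228]
ee_rot: [-3.141, -0.0, -0.368]
force: [-0.6, 1.6, -0.4]
width: 0.0003
gripper_force: 0.0
t: 8.83
eef_pos: [0.3746, 0.4098, 0.3638]
ee_rot: [-3.133, -0.002, -0.371]
force: [0.2, 0.7, 0.8]
width: 0.0008
gripper_force: 0.0
```

View pics/crop4.png

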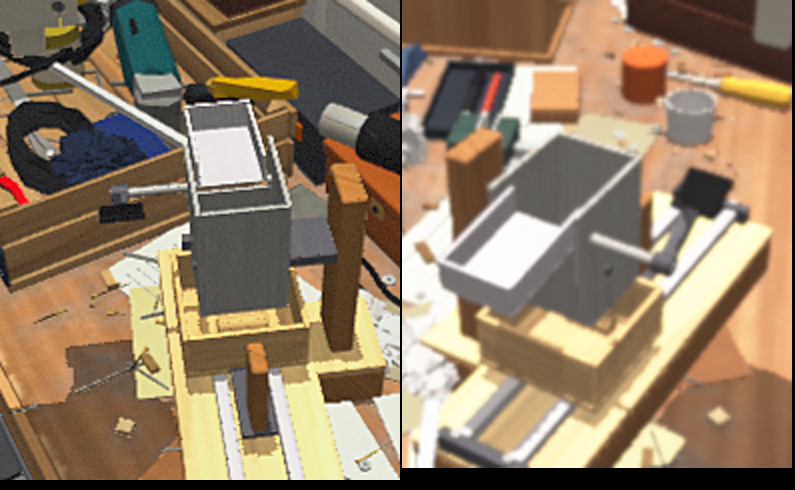

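The tray is back at rest and empty, and one dowel is visible in the box. I'll look down through the spout with the wrist camera to confirm the second.

```bash
python3 -m crank '[{"dx":0.02,"dy":-0.007,"dz":0,"grip":-1,"twist":0},{"dx":0.045,"dy":-0.016,"dz":0,"grip":-1,"twist":0},{"dx":0.065,"dy":-0.023,"dz":0,"grip":-1,"twist":0},{"dx":0.065,"dy":-0.023,"dz":0,"grip":-1,"twist":0},{"dx":0.065,"dy":-0.023,"dz":0,"grip":-1,"twist":0}]'
python3 - <<'E'
from h import *
import cv2
a=arm.grab_frame("wrist")[20:220,180:400,::-1]
cv2.imwrite("pics/w5.png",cv2.resize(a,None,fx=3,fy=3,interpolation=2))
E
```

```text
t: 9.35
eef_pos: [0.4389, 0.3853, 0.3567]
ee_rot: [3.141, 0.0, -0.37]
force: [0.2, -0.2, -0.0]
width: 0.0002
gripper_force: 0.0
```

View pics/w5.png

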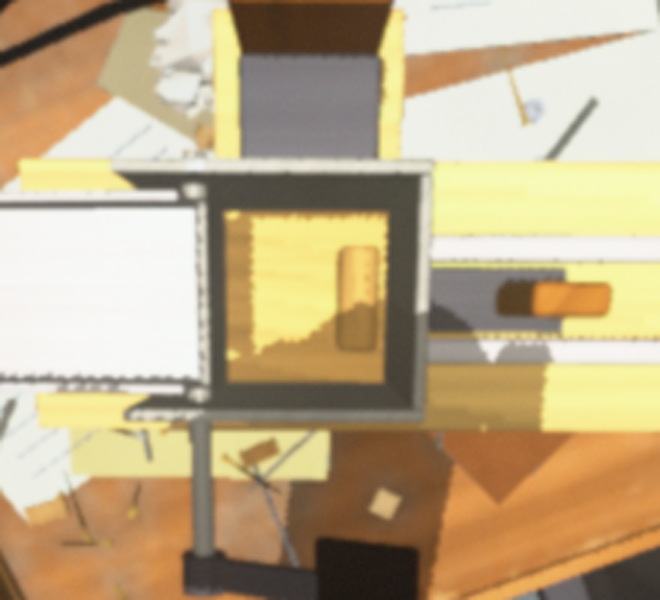

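Through the spout, one dowel shows at crop (358,298) and the mouth spans (225..388, 212..383). I'll compare its position with the dowel seen in the scene view at (243,322).

Run:
```python
from h import *
R=np.array([[.932,-.363],[.363,.932]])
s=arm.get_state();p=np.r_[s['eef_pos'],s['ee_rot']]
W=lambda X,Y,z:wray(p,X/3+180,Y/3+20,z)
c=(W(225,212,.13)+W(388,383,.13))/2;print("spout",c,"fin",W(572,299,.152),"fin offset",R@(W(572,299,.152)-c))
for n,q in(("wrist dowel",W(358,298,.083)),("wrist dowel edges",W(336,298,.083)),("",W(380,298,.083)),("scene dowel",ray("scene",243/2+160,322/2+90,.09)[:2])):print(n,q,R@(q-c))
import cv2
a=cv2.imread("pics/crop4.png")[300:345,200:300]
h=cv2.cvtColor(a,cv2.COLOR_BGR2HSV)
print(h[::3,45,1]);print(h[::3,45,2])
b=arm.grab_frame("scene")[235:270,255:315,::-1]
print(cv2.cvtColor(b,cv2.COLOR_BGR2GRAY)[:,::4])
```

```text
spout [0.5069 0.3545] fin [0.4693 0.2573] fin offset [ 0.0002 -0.1042]
wrist dowel [0.4993 0.3323] [ 0.001  -0.0234]
wrist dowel edges [0.5031 0.3419] [ 0.001  -0.0131]
 [0.4956 0.3228] [ 0.0011 -0.0337]
scene dowel [0.5085 0.3449] [ 0.005  -0.0084]
[ 16   9  16   0 126 130 122 123 131 135 106 136 126 126 124]
[ 82  83  81  75 195 241 243 241 230 174 243 214  93 103 109]
[[140  78  82  83  81  83  82  82  82  86  84  83  82  96 238]
 [138  75  81  82  80  81  87  79  79  84  80  78  85  89 241]
 [136  69  86  77  85  83  85  78  82  80  85  77  86  72 238]
 [138  70  83  82  82  83  79  82  79  83  83  81  83  73 187]
 [137  75  85  82  86  83  85  85  84  79  80  77  82  72 196]
 [137  85  82  81  83  83  79  81  77  83  82  81  79  79 147]
 [138  95  85  85  77  85  84  75  82  80  82  78  88  78 129]
 [135  96  83  81  85  82  78  82  81  85  82  77 118  81 151]
 [140 112  84  79  81  80  79  77  73  75  75  77 106  84 145]
 [140 121  89  80  82  79  76  71  81  97 146 104 142  80 192]
 [140 120  83  82  80  73  88 110 142 172 232 137 137  76 230]
 [138 124  81  69 100 133 163 191
[... 779 characters left out ...]
9  96]
 [148 142  97  81  80  86  84  85  85  92  95  97  94  97  96]
 [ 91  86  91  90  85  90  86  89  90  89  95  92  92  87  87]
 [ 90  91  85  83  83  90  92  89 115  90  94  91  87  90  80]
 [ 89  83  90  88  89  93  91  96 168 104  91  91  89  82  83]
 [ 83  88  93  88  89  87  87 106 158 123  93  88  87  85  87]
 [ 87  90  92  89  91  91  87  99 159 125  93  94  85  85  85]
 [ 85  87  91  86  86  90  91  84 158 139  85  91  85  91  99]
 [ 86  84  85  88  91  89  90  76 143 155  91  86  85  89  99]
 [ 86  90  90  94  89  85  87  62 139 149  86  92  88  92  91]
 [ 91  90  89  84  85  84  89  62 150 139  86  84  90  92  91]
 [ 86  90  82  87  89  89  91  60 153 141  87  89  87  83  97]]
```

The wrist and scene views seem to show the same dowel, with the second hidden beside the mouth's edge. I'll shift the wrist camera along +y to look obliquely through the spout, and sample colours numerically on a grid.

```bash
cat >> h.py <<'E'
import cv2
def grid(z=.083):
    s=arm.get_state();p=np.r_[s['eef_pos'],s['ee_rot']];im=arm.grab_frame("wrist")
    h=cv2.cvtColor(cv2.GaussianBlur(im,(3,3),0),cv2.COLOR_RGB2HSV)
    c=arm.get_calibration("wrist");T=np.eye(4);T[:3,:3]=Ro.from_euler('xyz',p[3:]).as_matrix();T[:3,3]=p[:3]
    T=np.linalg.inv(T@np.array(c['tool_from_camera']));R=np.array([[.932,-.363],[.363,.932]])
    ys=np.arange(-64,65,4);print("y(mm)",ys)
    for x in(-35,-15,0,15,35):
        P=np.array([np.r_[R.T@[x/1e3,y/1e3]+[.507,.3545],z,1] for y in ys])@T.T
        u=np.rint(c['fx']*P[:,0]/P[:,2]+c['cx']).astype(int);v=np.rint(c['fy']*P[:,1]/P[:,2]+c['cy']).astype(int)
        for k,nm in((0,"H"),(1,"S"),(2,"V")):print(x,nm,*["%3d"%h[b,a,k] if 0<=a<560 and 0<=b<420 else "  -" for a,b in zip(u,v)])
E
python3 -c "
from h import *
grid()"
python3 -m crank '[{"dx":0.012,"dy":0.03,"dz":0,"grip":-1,"twist":0},{"dx":0.025,"dy":0.063,"dz":0,"grip":-1,"twist":0},{"dx":0.038,"dy":0.096,"dz":0,"grip":-1,"twist":0},{"dx":0.044,"dy":0.112,"dz":0,"grip":-1,"twist":0},{"dx":0.044,"dy":0.112,"dz":0,"grip":-1,"twist":0}]'
python3 -c "
from h import *
grid()"
```

```text
y(mm) [-64 -60 -56 -52 -48 -44 -40 -36 -32 -28 -24 -20 -16 -12  -8  -4   0   4
   8  12  16  20  24  28  32  36  40  44  48  52  56  60  64]
-35 H  19  20  19  20  19  19  19  18  17  18  18  18  18  18  18  18  18  18  18  18  18  18  18  18  18  18  18  22  21  21  23  19  18
-35 S 138 140 100  39  57  57  60 110 146 145 145 145 144 145 142 144 144 142 142 140 140 140 138 136 133 125  87  45  28  20  15  19  15
-35 V 188 188 155 117  72  71  72 109 171 172 172 172 172 171 165 165 165 160 162 162 162 164 164 163 159 149 105  85 184 165 158 150 172
-15 H  18  18  20  21  19  19  19  17  18  17  18  18  18  18  18  18  23  25  25  25  25  25  25  19  18  17  21  22  21  21  60  60  60
-15 S 101 100  60  37  54  55  58 128 150 152 152 151 151 152 152 151 134 123 124 122 124 123 122 143 144 136  64  45  29  12   1   2   2
-15 V 147 145 132 130  81  74  75 135 151 153 161 159 147 173 185 186 227 247 247 246 246 247 246 193 181 171  92  85 178 213 248 249 249
0 H   5   9  20  22  23  20  20  18  18  19  21  21  19  27  29  28  28  28  28  27  27  27  27  19  18  18  19  21  24  25  40  45
[... 2727 characters left out ...]
100 100 100 100
15 S  38  37  37  52 123 128 145 138 126 132 141 132 131 129 107 105  50   3   3   3   3   3   3   3   3   3   3   3   3   3   3   3   3
15 V  74  75  76  78  93  98 176 238 249 245 221 149 156 197 250 250 236 251 252 252 252 252 252 252 252 252 252 252 252 252 252 252 252
35 H  21  21  18  18  17  17  18  18  22  24  24  25  24  25  24  25  23 110 100 100 100 100 100 100 100 100 100 100 100 100 100 100 100
35 S  36  35  35  65 127 133 145 144 131 123 121 120 118 118 121 114  41   3   3   3   3   3   3   3   3   3   3   3   3   3   3   3   3
35 V  71  72  73  79  90 107 178 184 237 245 244 245 246 245 241 244 231 252 252 252 252 252 252 252 252 252 252 252 252 252 252 252 252
```

There is nothing else on the -y side. Looking toward +y from the other side.

```bash
python3 -m crank '[{"dx":-0.013,"dy":-0.034,"dz":0,"grip":-1,"twist":0},{"dx":-0.026,"dy":-0.068,"dz":0,"grip":-1,"twist":0},{"dx":-0.039,"dy":-0.102,"dz":0,"grip":-1,"twist":0},{"dx":-0.052,"dy":-0.136,"dz":0,"grip":-1,"twist":0},{"dx":-0.065,"dy":-0.17,"dz":0,"grip":-1,"twist":0}]'
python3 -m crank '[{"dx":-0.012,"dy":-0.03,"dz":0,"grip":-1,"twist":0},{"dx":-0.022,"dy":-0.057,"dz":0,"grip":-1,"twist":0},{"dx":-0.022,"dy":-0.057,"dz":0,"grip":-1,"twist":0},{"dx":-0.022,"dy":-0.057,"dz":0,"grip":-1,"twist":0},{"dx":-0.022,"dy":-0.057,"dz":0,"grip":-1,"twist":0}]'
python3 -c "
from h import *
grid()"
```

```text
t: 10.38
eef_pos: [0.4158, 0.3259, 0.3572]
ee_rot: [-3.14, -0.0, -0.367]
force: [1.0, -0.0, 0.7]
width: 0.0006
gripper_force: 0.0
t: 10.8
eef_pos: [0.3948, 0.2709, 0.3576]
ee_rot: [-3.139, -0.0, -0.368]
force: [-0.7, 0.2, 0.1]
width: 0.0006
gripper_force: 0.0
y(mm) [-64 -60 -56 -52 -48 -44 -40 -36 -32 -28 -24 -20 -16 -12  -8  -4   0   4
   8  12  16  20  24  28  32  36  40  44  48  52  56  60  64]
-35 H  19  19  20  19  17  18  25  25  26  25  20  19  19  18  19  18  19  19  21  22  21  20  18  19  23  24  23  24  23  18  20  19  19
-35 S 137 137 137 141 147 147 124 122 116 122 104  61  62  59  56  60  57  57  58  30  41 132 140 138 125 122 122 122 126 125  48  46  46
-35 V 193 193 192 177 104 128 238 239 243 238 123  79  78  78  77  77  76  76  75 164 214 201 166 172 224 226 227 226 218 141  79  78  78
-15 H  22  22  19  18  17  22  27  25  19  18  18  20  21  18  21  21  19  20  20  22  22  24  19  18  18  18  18  18  18  18  18  20  20
-15 S  80  80  76 105 143 135 113 125 149 147  80  60  57  60  54  54  54  51  51  30  44 123 147 152 152 151 150 150 149 142  57  41  41
-15 V 211
[... 658 characters left out ...]
 17  18  21  18
15 S  71  72  75  93 139 144 120 126 147 148  85  54  52  52  49  49  49  50  47  27  50 106 132 152 151 151 151 150 149 143  57  35  35
15 V 184 177 154 123 101 136 246 241 187 138  90  75  74  74  73  73  73  72  71 170 229 247 230 176 176 177 176 178 178 164  80  72  72
35 H  30  29  22  20  18  19  26  25  26  25  21  20  24  21  19  21  21  18  20  23  24  26  19  18  18  18  19  18  18  18  20  20  17
35 S  80  85 129 137 137 145 118 121 117 123  92  52  49  49  49  46  47  47  44  30  48 118 146 152 150 150 147 150 149 138  44  33  33
35 V 249 247 210 183 104 157 246 247 248 242 108  74  73  73  73  72  71  71  70 155 224 245 203 189 192 192 201 189 186 152  70  69  70
```

The second dowel is not yet accounted for. I'll difference the before (crop2) and after (crop4) pictures around the box, numerically.

Run:
```python
from h import *
R=np.array([[.932,-.363],[.363,.932]]);c0=np.array([.508,.359])
a=cv2.imread("pics/crop2.png").astype(int);b=cv2.imread("pics/crop4.png").astype(int)
for n,roi,sc in(("scene",(slice(240,372),slice(150,320)),3),("side",(slice(270,400),slice(470,670)),3)):
    d=np.abs(a-b).max(2)[roi][::4,::3]
    print(n);print("\n".join("".join(" .:*#"[min(4,v//20)] for v in r) for r in d))
    m=(np.abs(a-b).max(2)[roi]>40).astype(np.uint8)
    k,l,st,ce=cv2.connectedComponentsWithStats(m)
    for i in range(1,k):
        if st[i,4]>40:
            X=ce[i][0]+roi[1].start;Y=ce[i][1]+roi[0].start
            q=ray("scene",X/2+160,Y/2+90,.085) if n=="scene" else ray("side",(X-402)/2.6+225,Y/2.6+125,.085)
            print(st[i],X,Y,R@(q[:2]-c0))
```

```text
scene
                                                         
                                                         
                                                         
                                                         
        *                                                
       :#.                                               
        #*                                               
        #*                                               
                                                         
         .                                               
        *.                                               
        :#                                               
        .*                                               
         *                                               
         #*#*                                            
         *##*                                            
         :###                                            
         .#*                                             
       .* #*                       ...            
[... 3133 characters left out ...]
                              .*####*.     
                                                      *####*.      
                                                     :*###*.       
                                                   :**###*..       
                                             .    :**###*.        :
[  6   0  44  13 307] 501.4267100977199 273.9478827361564 [ 0.0925 -0.0288]
[148   7  45  64 633] 642.2511848341233 303.8751974723539 [-0.0316 -0.056 ]
[ 150   37   50   93 1368] 652.9407894736842 360.8925438596491 [-0.0721  0.0013]
[ 95  42  54  26 650] 598.7046153846154 324.48615384615385 [-0.0137 -0.0144]
[129  76  14  15 106] 605.2169811320755 352.566037735849 [-0.0352  0.0123]
```

Run:
```python
from h import *
s=arm.get_state();p=np.r_[s['eef_pos'],s['ee_rot']];im=arm.grab_frame("wrist")
h=cv2.cvtColor(im,cv2.COLOR_RGB2HSV);np.save("wm.npy",im)
c=arm.get_calibration("wrist");T=np.eye(4);T[:3,:3]=Ro.from_euler('xyz',p[3:]).as_matrix();T[:3,3]=p[:3]
T=np.linalg.inv(T@np.array(c['tool_from_camera']));R=np.array([[.932,-.363],[.363,.932]])
ys=np.arange(10,60,2.5)
for k,nm in((1,"S"),(2,"V")):
    print(nm,ys)
    for x in range(-48,49,4):
        P=np.array([np.r_[R.T@[x/1e3,y/1e3]+[.507,.3545],.083,1] for y in ys])@T.T
        u=np.rint(c['fx']*P[:,0]/P[:,2]+c['cx']).astype(int);v=np.rint(c['fy']*P[:,1]/P[:,2]+c['cy']).astype(int)
        print("%4d"%x,*["%3d"%h[b,a,k] for a,b in zip(u,v)],u[0],v[0],u[-1],v[-1])
```

```text
S [10.  12.5 15.  17.5 20.  22.5 25.  27.5 30.  32.5 35.  37.5 40.  42.5
 45.  47.5 50.  52.5 55.  57.5]
 -48  53  25  22  32  44  49  48  47  48  49  41  43  45  47  41  41  41  41  44  40 191 155 158 155
 -44  47  26  24  33  50  53  50  54  51  50  47  47  47  47  50  47  46  47  50  47 191 152 158 152
 -40  56  30  25  38  48  47  51  50  50  54  50  50  50  47  53  50  50  48  44  47 191 149 158 149
 -36  43  29  24  71 122 120 115 121 122 120 121 122 121 123 120 119 120 102  46  46 190 147 157 147
 -32  43  24  23  77 149 152 154 151 135 124 122 122 123 121 125 125 144 119  67  43 190 144 157 144
 -28  44  26  21  68 149 153 151 152 153 153 149 151 149 150 150 145 142 128  49  44 190 141 157 141
 -24  51  27  30  66 116 145 151 152 148 130 117 129 126 127 121 126 139 131  61  47 190 138 156 138
 -20  52  27  25  89 109 119 150 151 153 151 147 151 150 149 149 149 148 143  65  41 190 135 156 135
 -16  42  28  22  92 121 125 149 152 152 149 150 150 152 150 152 149 149 123  76  44 189 132 156 132
 -12  38  23  21  82 117 131 145 152 152 152 151 150 152 152 149 148 149 129  55  44 1
[... 3435 characters left out ...]
3 105
  24  96 215 224 232 248 241 190 184 183 185 186 186 188 187 187 188 188 131  84  71 187 102 153 102
  28  84 208 226 244 248 241 177 170 171 172 172 171 173 174 175 177 178 136  74  70 187 99 152 99
  32  79 196 219 242 249 247 208 189 188 188 180 179 180 180 176 176 177 147  77  69 187 96 152 96
  36 106 178 222 235 241 235 211 187 192 207 200 214 227 206 195 197 187 125  80  70 186 93 152 93
  40 100 220 226 169 136 136 135 146 173 190 180 195 193 166 155 190 163 105  71  68 186 90 151 90
  44  83 208 207  97  74  69  68  71  69  71  69  70  71  71  70  70  71  72  71  70 186 87 151 87
  48  79 197 205 115  71  71  70  72  70  70  69  70  71  69  70  70  72  69  71  71 186 84 151 84
```

No dowel on the +y side, only plank floor in shadow. It may lie along a ±x wall, so I'll look obliquely from +x and then from -x.

```bash
cat >> h.py <<'E'
def amap(z=.083,n="wrist"):
    s=arm.get_state();im=arm.grab_frame(n);c=arm.get_calibration(n)
    if n=="wrist":
        T=np.eye(4);T[:3,:3]=Ro.from_euler('xyz',s['ee_rot']).as_matrix();T[:3,3]=s['eef_pos'];T=T@np.array(c['tool_from_camera'])
    else: T=np.array(c['cam_to_world'])
    T=np.linalg.inv(T);R=np.array([[.932,-.363],[.363,.932]]);h=cv2.cvtColor(im,cv2.COLOR_RGB2HSV)
    print("cols y -64..64 step 3; rows x; V/26 | S/20 letters")
    for x in range(-64,65,4):
        P=np.array([np.r_[R.T@[x/1e3,y/1e3]+[.507,.3545],z,1] for y in range(-64,65,3)])@T.T
        u=np.clip(np.rint(c['fx']*P[:,0]/P[:,2]+c['cx']).astype(int),0,559);v=np.clip(np.rint(c['fy']*P[:,1]/P[:,2]+c['cy']).astype(int),0,419)
        q=h[v,u];print("%4d "%x+"".join("#" if k[1]<70 else str(k[2]//26) for k in q)," "+"".join("#" if k[1]<70 else chr(97+(k[1]-70)//8) for k in q))
E
python3 -m crank '[{"dx":0.03,"dy":0.014,"dz":0,"grip":-1,"twist":0},{"dx":0.065,"dy":0.03,"dz":0,"grip":-1,"twist":0},{"dx":0.1,"dy":0.046,"dz":0,"grip":-1,"twist":0},{"dx":0.135,"dy":0.062,"dz":0,"grip":-1,"twist":0},{"dx":0.157,"dy":0.072,"dz":0,"grip":-1,"twist":0}]'
python3 -m crank '[{"dx":0,"dy":0,"dz":0,"grip":-1,"twist":0},{"dx":0,"dy":0,"dz":0,"grip":-1,"twist":0},{"dx":0,"dy":0,"dz":0,"grip":-1,"twist":0},{"dx":0,"dy":0,"dz":0,"grip":-1,"twist":0},{"dx":0,"dy":0,"dz":0,"grip":-1,"twist":0}]'
python3 -c "
from h import *
amap()"
python3 -m crank '[{"dx":-0.035,"dy":0.014,"dz":0,"grip":-1,"twist":0},{"dx":-0.07,"dy":0.027,"dz":0,"grip":-1,"twist":0},{"dx":-0.105,"dy":0.041,"dz":0,"grip":-1,"twist":0},{"dx":-0.14,"dy":0.055,"dz":0,"grip":-1,"twist":0},{"dx":-0.175,"dy":0.068,"dz":0,"grip":-1,"twist":0}]'
python3 -m crank '[{"dx":-0.03,"dy":0.012,"dz":0,"grip":-1,"twist":0},{"dx":-0.05,"dy":0.02,"dz":0,"grip":-1,"twist":0},{"dx":-0.05,"dy":0.02,"dz":0,"grip":-1,"twist":0},{"dx":-0.05,"dy":0.02,"dz":0,"grip":-1,"twist":0},{"dx":-0.05,"dy":0.02,"dz":0,"grip":-1,"twist":0}]'
python3 -c "
from h import *
amap()"
```

```text
t: 11.32
eef_pos: [0.555, 0.3449, 0.3538]
ee_rot: [3.138, 0.001, -0.368]
force: [-1.2, 0.8, -1.3]
width: 0.0004
gripper_force: 0.0
t: 11.73
eef_pos: [0.5516, 0.3431, 0.3574]
ee_rot: [-3.141, -0.0, -0.368]
force: [-0.2, -0.2, 0.2]
width: 0.0003
gripper_force: 0.0
cols y -64..64 step 3; rows x; V/26 | S/20 letters
 -64 222########################################  hgd########################################
 -60 544########################################  kkd########################################
 -56 776########################################  iii########################################
 -52 888########################################  hgh########################################
 -48 999######24444444444444444444444443########  fff######ajjjjjjkjjjjjjjiiiihhhhhhd########
 -44 999######46677777777777777777777775########  fff######ekkkkkkkkkkkkkkkkjkkjjkkkh########
 -40 999######36666666666777777777777776########  eeg######ekkkkkkkkkkkkkkkjkkkjkkkji########
 -36 998######47777766666666666666677776########  cce######ekkkkkkkkkkkkkkkjkkjjkjjji########
 -32 998######46777777776666666666
[... 5026 characters left out ...]
bc######eijihhjkgfffffffffgffkjkkf########
  40 999######49899998999999999999976664########  bbc######eijihhjkgfffffffffgffkjkkf########
  44 999#######9899998999999999999976664########  bbc#######ijihhjkgfffffffffgffkjkkf########
  48 999#######9899998999999999999976664########  bbc#######ijihhjkgfffffffffgffkjkkf########
  52 999#######9899998999999999999976664########  bbc#######ijjhhjkifffffffffgffkjkkf########
  56 999#######9899998999999999999976664########  bbb#######ijjhhjkifffffffffgffkjkkf########
  60 999#######7899998999999999999976664########  bbb#######ijjhhjkifffffffffgffkjkkf########
  64 9998######7899998999999999999976664########  bbbb######ijjhhikifffffffffgffkjkkf########
```

```bash
python3 -m crank '[{"dx":0.02,"dy":-0.008,"dz":0.02,"grip":-1,"twist":0},{"dx":0.037,"dy":-0.015,"dz":0.04,"grip":-1,"twist":0},{"dx":0.037,"dy":-0.015,"dz":0.04,"grip":-1,"twist":0},{"dx":0.037,"dy":-0.015,"dz":0.04,"grip":-1,"twist":0},{"dx":0.037,"dy":-0.015,"dz":0.04,"grip":-1,"twist":0}]'
python3 - <<'E'
from h import *
amap()
# dowel-coloured changes in scene/side, start vs now, whole picture
for n in("scene","side"):
    a=cv2.imread(f"pics/{n}0.png")[:,:,::-1];b=arm.grab_frame(n);np.save(n+"_now.npy",b)
    d=np.abs(a.astype(int)-b).max(2);h=cv2.cvtColor(b,cv2.COLOR_RGB2HSV)
    m=((d>30)&(h[...,0]>14)&(h[...,0]<28)&(h[...,1]>70)&(h[...,2]>120)).astype(np.uint8)
    k,l,st,ce=cv2.connectedComponentsWithStats(m)
    for i in range(1,k):
        if st[i,4]>25:print(n,st[i],ce[i])
E
```

```text
t: 13.08
eef_pos: [0.3645, 0.4155, 0.3959]
ee_rot: [3.141, 0.001, -0.37]
force: [0.2, 0.7, -0.2]
width: 0.0008
gripper_force: 0.0
cols y -64..64 step 3; rows x; V/26 | S/20 letters
 -64 9999888888888888888888888888876888887###788  hhhhhhhhhhhhhhhhhhhhhhhhhhghhhhhggggf###dhh
 -60 9999999999999999999999999999986899998###999  fffffffffffeeeffeeeeeeeeeeeeehihedede###cdd
 -56 9999999999999999999999999999976899998###999  fffffffffffffffffffffffffffffhiheeeef###cee
 -52 9999976666665555555555555555655554566###668  ddeegjkjkkkjjkjjjkjjjjjjjjjjjjjjijjjg###aih
 -48 9999999999999999999999999999999977899###899  cccdgghgggggggggggghhhhhhgfffffhjjiff###cgf
 -44 9999995899999999999999999999998789999###479  dddeghjhfgggggggffffffffffeeefjjjfeee###fif
 -40 9999984899999999999999999999998789998###469  cdddfhjgeeeeefffgggfffffffffffijiffec###die
 -36 9999984899989898999989898899987789998###469  cccdfijhfgghgighhghhigihiihhhijjifffe###dif
 -32 8888984777777775555555555555555566677###459  eeeefhjijjjjjjjhhhghhhhhhgggggfgghhid###cif
 -28 ####98453##########################56###459  ####dijhb##############
[... 2193 characters left out ...]
   0  37  26 764] [15.4097 11.4136]
scene [18 36 20  6 36] [28.0278 38.3611]
scene [ 30 119  24   7  46] [ 42.8696 122.    ]
scene [245 221  70  43 645] [279.386  248.4372]
scene [251 243   9   5  30] [255.6333 244.4   ]
scene [300 255  20  27 171] [310.2807 272.3392]
scene [283 261  11  16 100] [288.16 267.83]
scene [253 278  15  28 131] [258.7939 285.5878]
scene [167 296  22  36 174] [177.8046 313.9425]
scene [180 307  13  24  71] [186.7324 318.5211]
scene [279 308  23  72 508] [290.0728 331.2815]
scene [263 315   9  28 120] [266.8667 327.9   ]
scene [271 315   5  27  31] [273.2581 327.7419]
scene [188 336   9  12  49] [192.0816 341.3673]
side [ 253  231   72   59 1859] [290.0221 261.4798]
```

At x≈40–50 mm there is a feature about 45 mm long (y≈-31..+14), possibly the second dowel lying along the +x wall. I'll sample it finer.

Run:
```python
from h import *
s=arm.get_state();im=arm.grab_frame("wrist");c=arm.get_calibration("wrist")
T=np.eye(4);T[:3,:3]=Ro.from_euler('xyz',s['ee_rot']).as_matrix();T[:3,3]=s['eef_pos'];T=np.linalg.inv(T@np.array(c['tool_from_camera']))
R=np.array([[.932,-.363],[.363,.932]])
def px(x,y,z):
    q=T@np.r_[R.T@[x/1e3,y/1e3]+[.507,.3545],z,1];return c['fx']*q[0]/q[2]+c['cx'],c['fy']*q[1]/q[2]+c['cy']
print("corners",px(30,-40,.083),px(52,40,.083))
h=cv2.cvtColor(im,cv2.COLOR_RGB2HSV)
a=px(52,-40,.083);b=px(26,40,.083)
us=sorted((int(a[0]),int(b[0])));vs=sorted((int(a[1]),int(b[1])))
for k in(0,1,2):
    print("HSV"[k])
    for v in range(vs[0]-3,vs[1]+2):print(v,*["%3d"%q for q in h[v,us[0]:us[1]+1:2,k]])
```

```text
corners (np.float64(311.43753921886935), np.float64(39.48500748069992)) (np.float64(254.9165729910401), np.float64(21.859846175807576))
H
19  21  23  20  19  26  20  20  20  26  21  20  26  23  20  22  22  21  21  19  21  22  21  20  22  24  24  23  18  23
20  23  19  21  23  20  21  23  23  23  21  24  24  23  24  22  21  21  21  24  21  27  20  19  23  21  21  27  27  25
21  23  21  20  20  23  23  23  26  23  21  24  24  20  21  22  19  22  21  18  24  22  23  21  19  21  21  24  24  23
22  26  20  17  23  17  23  26  23  23  26  21  18  20  23  21  18  21  22  22  22  24  22  22  25  23  21  23  22  25
23  23  21  21  21  21  20  20  21  21  23  20  18  21  20  21  21  21  21  20  21  19  21  21  21  23  21  22  24  20
24  23  22  22  20  19  19  21  21  19  18  19  18  19  18  18  18  17  18  18  18  16  18  17  18  19  21  24  25  27
25  22  22  23  21  18  19  22  22  19  18  18  18  17  18  17  18  18  18  18  18  18  17  18  18  18  21  25  24  23
26  23  22  26  21  18  19  24  24  19  18  18  18  18  18  18  18  18  18  18  18  18  18  18  18  18  21  27  25  22
27  21  22
[... 7266 characters left out ...]
3 193 192 215 247 248 248 248 248 248 248 248 248 248 248 248 248 248 248 247 247 247 247 248 245 137  78
39  77 139 190 190 190 224 247 248 248 248 248 248 248 248 248 248 248 248 248 247 245 244 244 244 245 247 243 128  77
40  78 135 184 184 184 223 248 248 248 248 248 248 248 248 248 248 248 248 248 246 236 235 240 240 239 243 239 115  79
41  79 132 179 177 176 210 247 248 248 248 248 248 248 248 248 248 248 248 248 242 219 233 244 243 238 234 238 119  78
42  80 133 177 176 175 195 246 248 248 248 248 248 248 248 248 248 248 248 248 240 213 235 247 247 240 226 242 136  77
43  80 135 181 182 180 202 246 248 248 248 248 248 248 248 248 248 248 248 248 237 215 236 247 248 241 224 241 138  79
```

Run:
```python
from h import *
a=cv2.imread("pics/crop2.png");b=cv2.imread("pics/crop4.png")
R=np.array([[.932,-.363],[.363,.932]])
for n in("scene","side"):
    c=arm.get_calibration(n);T=np.linalg.inv(np.array(c['cam_to_world']))
    for x in(30,36,41,46,50):
        o=[]
        for y in range(-48,57,8):
            q=T@np.r_[R.T@[x/1e3,y/1e3]+[.508,.3595],.088,1];u,v=c['fx']*q[0]/q[2]+c['cx'],c['fy']*q[1]/q[2]+c['cy']
            X,Y=((u-160)*2,(v-90)*2) if n=="scene" else ((u-225)*2.6+402,(v-125)*2.6)
            X,Y=int(X),int(Y);o.append("%d,%d:%d>%d"%(X,Y,a[Y,X].mean(),b[Y,X].mean()))
        print(n,x,*o)
for nm,im in(("before",a),("after",b)):
    h=cv2.cvtColor(im,cv2.COLOR_BGR2HSV);print(nm)
    for Y in range(280,346,4):print(Y,*["%3d/%3d"%(h[Y,X,2],h[Y,X,1]) for X in range(256,312,4)])
```

```text
scene 30 276,349:85>87 274,342:87>86 273,335:82>85 271,329:202>201 270,322:199>196 268,316:195>185 267,309:138>139 265,303:81>81 264,297:79>80 262,291:84>80 261,285:79>82 259,279:80>76 258,273:82>85 257,267:80>80
scene 36 282,348:80>85 281,341:85>86 279,334:81>81 278,328:211>212 276,321:200>204 275,315:185>182 273,309:168>171 272,302:84>85 270,296:82>77 269,290:78>77 267,284:80>79 266,278:81>80 264,272:80>80 263,266:81>79
scene 41 288,347:81>84 286,341:84>85 285,334:85>82 283,327:222>223 282,321:110>110 280,314:120>119 278,308:95>98 277,302:78>78 275,295:84>84 274,289:81>80 272,283:79>82 271,277:80>80 270,271:81>81 268,266:81>80
scene 46 294,347:82>76 292,340:85>82 290,333:84>84 289,327:206>205 287,320:131>131 285,314:126>126 284,307:104>104 282,301:80>77 281,295:81>79 279,289:79>75 278,283:81>80 276,277:83>79 275,271:78>82 273,265:81>78
scene 50 298,346:81>82 296,339:90>86 295,333:84>79 293,326:215>217 291,320:129>131 290,313:136>136 288,307:115>116 287,301:84>84 285,294:78>79 283,288:83>80 282,282:81>79 280,276:79>77 279,270:79>80 277,265:78>80
side 30 574,282:99>98 569,287:94>91 5
[... 4312 characters left out ...]
/ 88
324 216/129 205/138 186/133 190/138 246/114 247/118 184/136 171/136 193/141 217/134 228/123 237/ 97 218/133 255/122
328 203/134 231/121 243/113 246/116 250/109 255/112 255/109 255/113 245/127 209/127 155/130 128/122 107/129 123/129
332 214/132 155/127 123/129 117/122 120/132 111/122  96/128  95/126  98/120 105/121 104/125 109/126 110/123 116/132
336  93/126 102/123 103/134 105/129 110/121 103/131 112/112 112/128 114/132 114/127 116/127 120/128 110/123 122/121
340 106/120 110/118 114/125 117/120 115/129 112/132 114/121 117/116 112/121 109/131 110/130 112/118 111/117 132/122
344 222/170 215/172 102/128 105/131 108/125 105/129 110/125 108/127 106/125 105/134 103/114  98/125  98/122 133/128
```

A dowel that entered the spout can only be in the box, because the rim gap is 11 mm. The one spot still hidden is behind or under the first dowel at the -y wall, so I'll take a closer look there from +y.

```bash
python3 -m crank '[{"dx":0.03,"dy":0,"dz":0,"grip":-1,"twist":0},{"dx":0.065,"dy":0.0,"dz":0,"grip":-1,"twist":0},{"dx":0.096,"dy":0.02,"dz":-0.02,"grip":-1,"twist":0},{"dx":0.106,"dy":0.05,"dz":-0.03,"grip":-1,"twist":0},{"dx":0.106,"dy":0.05,"dz":-0.03,"grip":-1,"twist":0}]'
python3 -m crank '[{"dx":0,"dy":0,"dz":0,"grip":-1,"twist":0},{"dx":0,"dy":0,"dz":0,"grip":-1,"twist":0},{"dx":0,"dy":0,"dz":0,"grip":-1,"twist":0},{"dx":0,"dy":0,"dz":0,"grip":-1,"twist":0},{"dx":0,"dy":0,"dz":0,"grip":-1,"twist":0}]'
cat >> h.py <<'E'
def patch():
    s=arm.get_state();im=arm.grab_frame("wrist");c=arm.get_calibration("wrist");h=cv2.cvtColor(im,cv2.COLOR_RGB2HSV)
    T=np.eye(4);T[:3,:3]=Ro.from_euler('xyz',s['ee_rot']).as_matrix();T[:3,3]=s['eef_pos'];T=np.linalg.inv(T@np.array(c['tool_from_camera']))
    R=np.array([[.932,-.363],[.363,.932]])
    def px(x,y,z):
        q=T@np.r_[R.T@[x/1e3,y/1e3]+[.507,.3545],z,1];return np.array([c['fx']*q[0]/q[2]+c['cx'],c['fy']*q[1]/q[2]+c['cy']])
    for z in(.074,.083,.101,.13):print(z,*["y%d:%.1f"%(y,px(0,y,z)[0]) for y in(-50,-44,-36,-27,-18,-9,0,36)],"x-22,22 rows %.1f %.1f"%(px(-22,-25,z)[1],px(22,-25,z)[1]))
    p=px(0,-28,.083).astype(int)
    for k in(2,1,0):
        print("HSV"[k],"cols",p[0]-20,"step1")
        for v in range(p[1]-30,p[1]+31,3):print(v,*["%3d"%q for q in h[v,p[0]-20:p[0]+21,k]])
E
python3 -c "
from h import *
print(arm.get_state()['eef_pos']);patch()"
```

```text
t: 13.7
eef_pos: [0.471, 0.4686, 0.3597]
ee_rot: [3.133, 0.003, -0.369]
force: [-1.4, -0.6, -2.0]
width: 0.0008
gripper_force: 0.0
t: 14.12
eef_pos: [0.4698, 0.4658, 0.3682]
ee_rot: [-3.139, -0.0, -0.368]
force: [0.4, -0.3, -0.2]
width: 0.0008
gripper_force: 0.0
[0.4698 0.4658 0.3682]
0.074 y-50:376.2 y-44:372.1 y-36:366.6 y-27:360.4 y-18:354.3 y-9:348.1 y0:342.0 y36:317.4 x-22,22 rows 136.0 104.7
0.083 y-50:378.0 y-44:373.8 y-36:368.2 y-27:362.0 y-18:355.7 y-9:349.4 y0:343.1 y36:318.0 x-22,22 rows 136.2 104.3
0.101 y-50:381.9 y-44:377.5 y-36:371.7 y-27:365.2 y-18:358.7 y-9:352.1 y0:345.6 y36:319.5 x-22,22 rows 136.8 103.6
0.13 y-50:388.8 y-44:384.2 y-36:378.0 y-27:371.0 y-18:364.0 y-9:357.0 y0:350.1 y36:322.1 x-22,22 rows 137.8 102.3
V cols 342 step1
90 108 108 107 108 104 100  98  97  98  98  98  97  96  96  96  97  97  97  95  95  97  97  96  97  97  97  98  97  97  96  95  95  93  86  80  77  75  73  75  75  75
93 228 228 229 236 243 241 233 234 234 221 226 235 238 231 229 235 237 230 226 226 227 228 236 243 241 232 232 230 199 182 181 181 170 143 105  87  80  78  77  77  75
96 2
[... 9567 characters left out ...]
  15  18  17  17  18  18  17
141  18  18  18  18  18  18  18  18  18  18  18  18  18  18  18  18  18  18  18  18  18  18  18  18  18  18  18  18  19  19  18  17  17  19  18  19  18  17  18  18  16
144  18  18  18  18  18  18  18  17  18  18  18  18  18  18  18  18  18  18  18  18  18  18  19  20  22  23  24  26  24  22  19  17  17  19  18  19  18  16  15  18  21
147  17  18  17  18  17  17  16  17  17  18  17  17  17  17  17  17  15  17  17  17  16  18  19  22  22  22  22  22  22  19  18  18  20  19  18  19  17  17  17  19  21
150  19  19  21  18  19  18  16  19  19  19  19  19  17  17  18  19  20  19  19  18  22  19  18  18  18  17  18  15  15  16  14  18  18  16  19  18  19  18  18  18  18
```

```bash
python3 -m crank '[{"dx":-0.013,"dy":-0.034,"dz":0,"grip":-1,"twist":0},{"dx":-0.026,"dy":-0.068,"dz":0,"grip":-1,"twist":0},{"dx":-0.039,"dy":-0.102,"dz":0,"grip":-1,"twist":0},{"dx":-0.052,"dy":-0.136,"dz":0,"grip":-1,"twist":0},{"dx":-0.065,"dy":-0.17,"dz":0,"grip":-1,"twist":0}]'
python3 -m crank '[{"dx":-0.01,"dy":-0.026,"dz":-0.03,"grip":-1,"twist":0},{"dx":-0.01,"dy":-0.026,"dz":-0.06,"grip":-1,"twist":0},{"dx":-0.01,"dy":-0.026,"dz":-0.08,"grip":-1,"twist":0},{"dx":-0.01,"dy":-0.026,"dz":-0.08,"grip":-1,"twist":0},{"dx":-0.01,"dy":-0.026,"dz":-0.08,"grip":-1,"twist":0}]'
python3 - <<'E'
from h import *
s=arm.get_state();im=arm.grab_frame("wrist");c=arm.get_calibration("wrist");h=cv2.cvtColor(im,cv2.COLOR_RGB2HSV)
T=np.eye(4);T[:3,:3]=Ro.from_euler('xyz',s['ee_rot']).as_matrix();T[:3,3]=s['eef_pos'];T=np.linalg.inv(T@np.array(c['tool_from_camera']))
R=np.array([[.932,-.363],[.363,.932]]);np.save("wy.npy",im)
def px(x,y,z):
    q=T@np.r_[R.T@[x/1e3,y/1e3]+[.507,.3545],z,1];return np.array([c['fx']*q[0]/q[2]+c['cx'],c['fy']*q[1]/q[2]+c['cy']])
for z in(.074,.083,.119):print(z,[(y,*px(0,y,z).round(1)) for y in(20,36,45,56)],px(-38,45,z).round(1),px(38,45,z).round(1))
a,b=px(0,60,.074),px(0,10,.074);u0,u1=int(a[0]),int(b[0]);v0,v1=int(px(45,45,.074)[1]),int(px(-45,45,.074)[1])
print("V cols",u0,u1)
for v in range(max(v0,0),v1,2):print(v,*["%3d"%q for q in h[v,u0:u1:1,2]])
E
```

```text
t: 14.58
eef_pos: [0.4042, 0.2943, 0.367]
ee_rot: [-3.14, -0.0, -0.368]
force: [0.5, -0.5, 0.6]
width: 0.0004
gripper_force: 0.0
t: 15.0
eef_pos: [0.395, 0.2696, 0.2873]
ee_rot: [3.141, -0.0, -0.368]
force: [0.3, 0.1, 0.8]
width: 0.0005
gripper_force: 0.0
0.074 [(20, np.float64(164.4), np.float64(120.8)), (36, np.float64(151.2), np.float64(120.8)), (45, np.float64(143.8), np.float64(120.8)), (56, np.float64(134.7), np.float64(120.7))] [147.4 152.5] [140.1  87.3]
0.083 [(20, np.float64(161.7), np.float64(120.8)), (36, np.float64(148.2), np.float64(120.7)), (45, np.float64(140.6), np.float64(120.7)), (56, np.float64(131.3), np.float64(120.7))] [144.3 153.2] [136.7  86.4]
0.119 [(20, np.float64(149.4), np.float64(120.6)), (36, np.float64(134.5), np.float64(120.6)), (45, np.float64(126.1), np.float64(120.6)), (56, np.float64(115.9), np.float64(120.5))] [130.6 156.3] [121.3  82.6]
V cols 131 172
80  64  65  65  65  65  65  64  65  65  65  65  65  65  66  87 144 198 217 221 213 171 105  69  63  63  64  66  66  65  64  65  65  66  66  65  65  63  65  64  65  63
82  67  68  70  71  68  66  6
[... 5645 characters left out ...]
  69  70  70  71  70  72  71
150  71  72  75  81  91  95 110 145 177 206 236 247 248 249 249 249 249 249 249 249 249 247 241 221 217 221 204 143  91  72  70  70  72  69  70  72  71  71  71  72  71
152  72  71  73  79  85  87  95 121 149 164 194 227 234 232 232 233 233 233 232 233 232 231 222 205 213 220 214 179 122  81  71  70  70  72  70  71  71  72  71  73  71
154  75  76  76  74  76  76  76  79  81  81  83  87  88  89  89  89  89  89  89  90  89  93 112 162 208 222 221 199 142  87  72  73  71  71  70  71  71  72  72  72  73
156  76  76  78  75  76  76  76  76  77  77  77  76  76  77  77  77  77  76  76  79  76  79  96 152 204 221 225 208 155  94  73  72  73  71  72  73  70  74  74  74  73
```

The +y side is bare floor right up to the wall, which also puts the box about 5 mm from the spout centre. Next I'll check the -x strip in the fixed views.

Run:
```python
from h import *
a=cv2.imread("pics/crop2.png");n=arm.grab_frame("scene");b=cv2.resize(n[90:330,160:360,::-1],None,fx=2,fy=2,interpolation=2)
R=np.array([[.932,-.363],[.363,.932]]);c=arm.get_calibration("scene");T=np.linalg.inv(np.array(c['cam_to_world']))
for z in(.075,.092,.119):
    print(z,[(x,y,*(((c['fx']*q[0]/q[2]+c['cx']-160)*2).round(),((c['fy']*q[1]/q[2]+c['cy']-90)*2).round())) for x in(-50,-32) for y in(-20,0,25,45) for q in[T@np.r_[R.T@[x/1e3,y/1e3]+[.508,.361],z,1]]])
for nm,im in(("before",a),("now",b)):
    h=cv2.cvtColor(im,cv2.COLOR_BGR2HSV);print(nm,"V/S cols 164..")
    for Y in range(258,350,4):print(Y,*["%3d/%3d"%(h[Y,X,2],h[Y,X,1]) for X in range(164,222,4)])
```

```text
0.075 [(-50, -20, np.float64(182.0), np.float64(345.0)), (-50, 0, np.float64(180.0), np.float64(328.0)), (-50, 25, np.float64(177.0), np.float64(309.0)), (-50, 45, np.float64(175.0), np.float64(293.0)), (-32, -20, np.float64(202.0), np.float64(342.0)), (-32, 0, np.float64(199.0), np.float64(326.0)), (-32, 25, np.float64(196.0), np.float64(306.0)), (-32, 45, np.float64(194.0), np.float64(291.0))]
0.092 [(-50, -20, np.float64(181.0), np.float64(332.0)), (-50, 0, np.float64(179.0), np.float64(315.0)), (-50, 25, np.float64(176.0), np.float64(296.0)), (-50, 45, np.float64(174.0), np.float64(281.0)), (-32, -20, np.float64(201.0), np.float64(330.0)), (-32, 0, np.float64(199.0), np.float64(313.0)), (-32, 25, np.float64(195.0), np.float64(294.0)), (-32, 45, np.float64(193.0), np.float64(278.0))]
0.119 [(-50, -20, np.float64(180.0), np.float64(311.0)), (-50, 0, np.float64(177.0), np.float64(295.0)), (-50, 25, np.float64(175.0), np.float64(275.0)), (-50, 45, np.float64(172.0), np.float64(260.0)), (-32, -20, np.float64(200.0), np.float64(309.0)), (-32, 0, np.float64(198.0), np.float64(292.0)), (
[... 5141 characters left out ...]
 249/115 242/109 243/116 247/120 168/134 178/132 207/134 247/113 210/130 216/131
330 227/ 89 129/128 161/119 153/122 150/129 247/119 239/108 242/114 246/120 188/137 178/130 209/134 250/109 248/123 148/136
334 223/ 89 218/116 246/ 98 248/100 140/131 182/139 229/121 255/121 238/132 212/135 171/125 175/133 191/133 179/135 249/108
338 235/ 84 208/121 246/ 96 249/ 98 112/130 168/132 144/127 182/133 178/133 170/132 150/124 128/124 121/116 118/119 124/130
342 239/ 79 170/129 249/ 99 247/ 95 174/128 110/127 103/116 110/127 110/118 108/125 104/130 104/123 101/121 103/116 104/130
346 238/ 83 155/125 249/ 97 244/100 218/119 111/115 101/131 102/123 106/120 105/121 107/129 106/125 110/130 107/124 110/118
```

Every strip of the box floor but the visible dowel's is bare. I'll check the visible dowel's height (stacked or not) and diff the full before/after views for a stray dowel.

Run:
```python
from h import *
R=np.array([[.932,-.363],[.363,.932]]);c0=np.array([.508,.3595])
for z in(.074,.083,.092,.101,.11):
    print(z,"side bottom-right",R@(ray("side",(612-402)/2.6+225,336/2.6+125,z)[:2]-c0),"top-right",R@(ray("side",(612-402)/2.6+225,313/2.6+125,z)[:2]-c0),"scene top",R@(ray("scene",239/2+160,319/2+90,z)[:2]-c0),"bot",R@(ray("scene",239/2+160,332/2+90,z)[:2]-c0))
a=cv2.imread("pics/crop2.png");b=cv2.imread("pics/crop4.png")
h=cv2.cvtColor(b,cv2.COLOR_BGR2HSV);d=np.abs(a.astype(int)-b).max(2)
m=((d>25)&(h[...,0]>13)&(h[...,0]<26)&(h[...,1]>110)&(h[...,2]>140)).astype(np.uint8)
m=cv2.morphologyEx(m,cv2.MORPH_OPEN,np.ones((3,3)))
k,l,st,ce=cv2.connectedComponentsWithStats(m)
for i in range(1,k):
    if st[i,4]>60:print(st[i],ce[i].round(),"after",b[l==i].mean(0).round(),"before",a[l==i].mean(0).round())
sub=(slice(305,345,2),slice(555,635,3))
hb=cv2.cvtColor(b,cv2.COLOR_BGR2HSV);ha=cv2.cvtColor(a,cv2.COLOR_BGR2HSV)
for n,q in(("before V",ha),("after V",hb)):
    print(n)
    for r in q[sub][...,2]:print(*["%3d"%v for v in r])
```

```text
0.074 side bottom-right [-0.0237 -0.0192] top-right [-0.0092 -0.0446] scene top [0.0049 0.0054] bot [ 0.0025 -0.0105]
0.083 side bottom-right [-0.0287 -0.0101] top-right [-0.0144 -0.0352] scene top [ 0.0037 -0.0029] bot [ 0.0014 -0.0186]
0.092 side bottom-right [-0.0337 -0.0011] top-right [-0.0197 -0.0258] scene top [ 0.0025 -0.0111] bot [ 0.0002 -0.0266]
0.101 side bottom-right [-0.0387  0.0079] top-right [-0.0249 -0.0165] scene top [ 0.0013 -0.0194] bot [-0.0009 -0.0347]
0.11 side bottom-right [-0.0437  0.0169] top-right [-0.0301 -0.0071] scene top [ 0.0002 -0.0277] bot [-0.0021 -0.0427]
[ 91  30  32  51 891] [108.  58.] after [ 85. 137. 187.] before [58. 54. 54.]
[85 74 13 10 78] [92. 78.] after [ 78. 131. 179.] before [34. 33. 31.]
[720  74  13  15 116] [725.  80.] after [ 85. 180. 228.] before [ 87. 119. 139.]
[102  79  11  13  71] [106.  86.] after [ 73. 124. 171.] before [68. 73. 76.]
[117  86  16  18 143] [125.  94.] after [ 78. 125. 175.] before [ 94. 105. 110.]
[  39   88   75   34 1015] [ 82. 104.] after [ 89. 143. 187.] before [ 93. 104. 109.]
[176 292  14  48 321] [182. 
[... 3932 characters left out ...]
 203 171 154 147 150 199 248 254 254 249 205 134 125
255 255 255 255 255 255 255 255 255 255 255 254 252 251 238 215 178 157 183 236 254 254 255 234 161 122 126
255 255 255 255 255 255 255 255 255 255 255 255 255 255 254 247 221 205 227 253 255 255 254 197 130 120 128
255 255 255 255 255 255 255 255 255 255 255 255 255 255 255 255 251 247 254 253 250 253 231 155 122 123 129
255 255 254 255 255 255 255 255 255 255 255 255 255 255 255 254 255 255 254 247 236 235 188 132 125 127 131
255 254 255 255 255 255 255 255 255 255 255 255 255 255 255 255 255 254 252 235 207 186 148 127 128 130 133
254 255 255 255 255 255 255 255 255 255 255 255 255 255 255 255 255 254 247 220 176 144 127 126 130 132 134
```

Only one dowel is certain. I'll park the arm at its start pose so that shadows match, then difference against the very first pictures to find the second.

```bash
python3 -m crank '[{"dx":0,"dy":0,"dz":0.04,"grip":-1,"twist":0},{"dx":-0.01,"dy":0.01,"dz":0.07,"grip":-1,"twist":0},{"dx":-0.03,"dy":0.04,"dz":0.07,"grip":1,"twist":0},{"dx":-0.05,"dy":0.075,"dz":0.07,"grip":1,"twist":0},{"dx":-0.07,"dy":0.11,"dz":0.07,"grip":1,"twist":0}]'
python3 -m crank '[{"dx":-0.018,"dy":0.035,"dz":0,"grip":1,"twist":0},{"dx":-0.036,"dy":0.07,"dz":0,"grip":1,"twist":3},{"dx":-0.054,"dy":0.105,"dz":0,"grip":1,"twist":3},{"dx":-0.072,"dy":0.14,"dz":0,"grip":1,"twist":3},{"dx":-0.09,"dy":0.175,"dz":0,"grip":1,"twist":3}]'
python3 -m crank '[{"dx":-0.01,"dy":0.035,"dz":-0.01,"grip":1,"twist":0},{"dx":-0.02,"dy":0.06,"dz":-0.04,"grip":1,"twist":0},{"dx":-0.0255,"dy":0.0865,"dz":-0.075,"grip":1,"twist":0},{"dx":-0.0255,"dy":0.0865,"dz":-0.11,"grip":1,"twist":0},{"dx":-0.0255,"dy":0.0865,"dz":-0.15,"grip":1,"twist":0}]'
python3 -m crank '[{"dx":0,"dy":0,"dz":0,"grip":1,"twist":0},{"dx":0,"dy":0,"dz":0,"grip":1,"twist":0},{"dx":0,"dy":0,"dz":0,"grip":1,"twist":0},{"dx":0,"dy":0,"dz":0,"grip":1,"twist":0},{"dx":0,"dy":0,"dz":0,"grip":1,"twist":0}]'
python3 - <<'E'
from h import *
for n in("scene","side"):
    a=cv2.imread(f"pics/{n}0.png");b=arm.grab_frame(n)[:,:,::-1];cv2.imwrite(f"pics/{n}_park.png",b)
    d=np.abs(cv2.GaussianBlur(a,(3,3),0).astype(int)-cv2.GaussianBlur(b,(3,3),0)).max(2)
    k,l,st,ce=cv2.connectedComponentsWithStats((d>25).astype(np.uint8))
    for i in range(1,k):
        if st[i,4]>12:print(n,st[i],ce[i].round(),"after",b[l==i].mean(0).round(),"before",a[l==i].mean(0).round())
E
```

```text
t: 15.52
eef_pos: [0.3248, 0.3819, 0.3595]
ee_rot: [-3.137, -0.0, -0.369]
force: [0.8, -0.1, 0.4]
width: 0.015
gripper_force: 0.0
t: 15.93
eef_pos: [0.234, 0.5576, 0.3585]
ee_rot: [-3.139, 0.0, -0.315]
force: [1.0, -0.3, 0.5]
width: 0.0484
gripper_force: 0.0
t: 16.35
eef_pos: [0.2089, 0.6445, 0.2062]
ee_rot: [-3.139, 0.0, -0.314]
force: [-0.6, 1.8, 0.3]
width: 0.0813
gripper_force: 0.0
t: 16.77
eef_pos: [0.2101, 0.6431, 0.2103]
ee_rot: [-3.136, 0.001, -0.316]
force: [-0.3, 0.7, 0.1]
width: 0.0876
gripper_force: 0.0
scene [ 17  49  49  70 665] [47. 78.] after [74. 80. 84.] before [69. 78. 85.]
scene [  0  55  40  18 321] [20. 65.] after [53. 53. 53.] before [60. 61. 61.]
scene [ 0 75 13  8 72] [ 5. 79.] after [ 62.  81. 101.] before [43. 46. 47.]
scene [40 79  7 14 51] [43. 85.] after [109. 123. 128.] before [107. 120. 125.]
scene [54 91 11 10 59] [59. 95.] after [46. 65. 74.] before [51. 58. 61.]
scene [65 93  6 12 33] [67. 98.] after [29. 58. 96.] before [41. 44. 48.]
scene [58 99  7 14 35] [ 61. 104.] after [27. 38. 53.] before [54. 67. 74.]
scene [ 23 101  17   4  47] [ 31. 103.] 
[... 2965 characters left out ...]
52. 49. 49.] before [94. 91. 90.]
side [449 321  85  36 489] [487. 340.] after [ 94. 103. 109.] before [46. 47. 48.]
side [446 340   9   5  25] [450. 342.] after [80. 81. 83.] before [103. 113. 119.]
side [456 344  13   6  32] [462. 347.] after [81. 82. 84.] before [104. 113. 120.]
side [512 353   8   5  24] [516. 355.] after [63. 64. 66.] before [102. 112. 119.]
side [511 357   8   5  26] [514. 359.] after [104. 113. 118.] before [64. 65. 68.]
side [492 358  13   6  33] [498. 360.] after [81. 81. 84.] before [102. 112. 119.]
side [506 363  18   8  62] [515. 367.] after [158. 159. 154.] before [113. 121. 125.]
side [466 366  17   8  26] [474. 370.] after [82. 82. 85.] before [102. 111. 117.]
```

The tray has lost both dowels and nothing new lies anywhere else in either view. The last close-up fits two dowels side by side: a lit one at y≈-23 mm, and a second in the spout's shadow against the -y wall. The kink at the shadow edge and the dark second end-disc in the side view support this. The box is about 5 mm off centre and the arm is clear, so I'm handing it in.

```bash
python3 -c "
from station import arm
print(arm.job_done())"
```

```text
the job is handed in; nothing more can be done
None
```

I handed the job in at about 17 s: the box stands about 5 mm off the spout's centre and the tray is empty, but I saw only one dowel plainly in the box; the second I inferred to be beside it against the -y wall.

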